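# Hold the reference cell in the clarity gauge's light path

### The job

Check the coolant clarity gauge with its reference cell: first push the gauge's shutter sideways fully open, then take the longer of the two glass cells out of its small tray, gripping it by its two long frosted faces only (never touch the clear windows at its ends), and hold it upright and still in the gap between the gauge's two heads, midway and in line, so that the light passes lengthwise through the middle of both end windows, the cell clear of the gauge. Keep the cell upright and do not bump the gauge with it, and leave the shorter cell, the steel bushing and the nut where they are. The program finishes while the gripper is still holding the cell there: do not put it down.

Things in the scene. Friction and masses are not known exactly. Their poses are not given: they have to be found in the camera images.
- gauge: Clarity gauge, fixed: base 150 x 70 x 12 mm with two grey heads 30 (x) x 60 (y) mm, tops at 100 mm. Origin under the base's centre; own x runs along the beam from the receiver head (-x, nearer the robot, round collar) to the lamp head (+x, with shutter), z up. Inner faces at x = -43 and +43; collar and shutter stand 4 and 7 mm into the gap: 75 mm free. Gap open at its top and +-y sides.
- beam_mid (a point): Point on the light beam midway between the heads, 75 mm above the gauge's origin; its axes are the gauge's (x along the beam).
- shutter (a joint): The lamp's sliding shutter, a thin dark steel plate in front of the lamp's lens. Value in m: 0 = covers the lens, grows as it slides along the gauge's -y, 0.036 = fully open, against its stop. It starts closed or nearly so, stays where it is left and takes about 2 N to slide.
- shutter_tab (a point): Centre of the top of the shutter's black tab, which moves with it. The tab is 12 (x) x 14 (y) mm and reaches from 104 to 128 mm above the worktop, so it stands 28 mm above the lamp head's top: push it on its +y side, with the fingertips above the head's top (100 mm).
- tray: Small square grey tray, fixed, 76 x 76 mm, rim 12 mm high, 4 mm walls, floor 4 mm thick; origin under its centre. The long cell stands on its floor, its length pointing away from the robot and to the left (yaw about 0.9 to 1.4). Beware: the blue machine's eye shield juts out left of the robot's base at x 0.02 to 0.3, y 0.13 and more, 0.45 to 0.68 m up, close to the upper arm and wrist.
- long_cell: The longer glass cell (reference cell), loose, about 120 g, upright: 46 (x) x 26 (y) x 72 mm high, black foot (lowest 5 mm) and black cap (from 64 mm up, 24 mm wide). Origin at the centre of its underside, z up. Own x is the light direction (lengthwise); frosted faces look to +-y, 26 mm apart, clear windows to +-x. A half turn about z makes no difference.
- long_cell_mid (a point): The middle of the long cell's light path, 34.5 mm above its underside, level with the centres of its windows.
- long_cell_frosted_a: Matt frosted long face of the long cell on its +y side, 46 x 59 mm, from 5 to 64 mm above the underside; origin at the middle of its lower edge.
- long_cell_frosted_b: The same on its -y side.
- long_cell_window_a: Clear glass window at the long cell's +x end, 22 x 59 mm, 5 mm thick; origin at the middle of its lower edge. Not to be touched.
- long_cell_window_b: The same at the -x end.
- short_cell: A like cell, only 30 mm long (x) instead of 46 mm, same height and width, standing on the worktop beside the work. Bystander: leave it alone.
- bushing: Bystander: loose turned steel bushing, 46 mm diameter, 62 mm high, standing on the worktop; origin at the centre of its underside.
- nut: Bystander: loose hex nut, 27 mm wide, 13 mm high; origin at the centre of its underside.

How it is judged:
On the way, in this order (a step that is already met when the one before it is completed fails the run):
1. The shutter is pushed fully open (value of joint shutter above 0.032 m), for 0.2 s.
2. The long cell is held by both frosted faces, lifted off the tray (contact force between each of long_cell_frosted_a, long_cell_frosted_b and the fingers above 1 N and height (world z) of long_cell above 0.035 m and contact force between long_cell and tray below 0.05 N), for 0.2 s.
At the end, for the whole second after the job is handed in: Long cell gripped by both frosted faces, its middle within 6 mm sideways, 8 mm in height, 12 mm lengthwise of beam_mid, in line and upright within 0.12 rad, at rest, not touching the gauge; shutter at least 32 mm open; short cell, bushing and nut within 30 mm of their starts (contact force between each of long_cell_frosted_a, long_cell_frosted_b and the fingers above 1 N and value of joint shutter above 0.032 m and x of long_cell_mid in the frame of beam_mid between -0.012 and 0.012 m and y of long_cell_mid in the frame of beam_mid between -0.006 and 0.006 m and z of long_cell_mid in the frame of beam_mid between -0.008 and 0.008 m and angle between the x axis of long_cell and the x axis of gauge, either way round below 0.12 rad and angle between long_cell's own z axis and vertical below 0.12 rad and contact force between long_cell and gauge below 0.05 N and linear speed of long_cell below 0.02 m/s and angular speed of long_cell below 0.2 rad/s and distance of each of short_cell, bushing, nut from where it was at the start of the episode below 0.03 m); the arm keeps its last pose, push and grip.
It fails at once if The fingers touch a clear window of the long cell (contact force between any of long_cell_window_a, long_cell_window_b and the fingers above 0.5 N).
It fails at once if The long cell is bumped against the gauge (contact force between long_cell and gauge above 2 N).
It fails at once if The long cell is tipped (angle between long_cell's own z axis and vertical above 0.5 rad).
It fails at once if The short cell, the bushing or the nut is shifted by more than 30 mm or the short cell tipped (distance of any of short_cell, bushing, nut from where it was at the start of the episode above 0.03 m or angle between short_cell's own z axis and vertical above 0.5 rad).
It also fails if it takes over 54 s, if anything falls off the work surface, if the arm or the gripper's body presses on something with over 40 N, if the wrist force passes 120 N, or if a joint passes its speed limit or range.

### The arm

A 6-joint arm with a two-finger parallel gripper is mounted at the origin on a cart in front of the work surface, level with it; the furniture and walls round the work are solid. World frame = base frame: x ahead of the robot, y to its left, z up, the work surface at z = 0. Lengths are in m, angles in rad, forces in N, time in s.
With the tool pointing down it reaches from about 0.275 to 0.725 m from the base axis. Payload 5.6 kg.
Tool frame: the origin (TCP) lies on the centre line of the jaws, within the pads' length; the fingertips stand ahead of it and the grasp point (between the pads) lies 8 mm behind it (robot.finger_overhang is the x of the fingertips in the tool frame, in m); x points along the fingers, y is the direction in which the jaws open and shut, and the axes are right-handed (so a half turn about x gives the same grasp; the last joint's range is limited). The gripper opens to 85 mm and grips with 20 to 120 N. Pads are 22 mm wide; open, the fingers measure 114 mm over their backs; the gripper's body (76 mm by 85 mm) begins 54 mm behind the grasp point. The pads swing forward as they close: fully open they stand 13 mm farther back than shut.
Start: joints at [-1.037, 0.255, 0.108, 0, -1.424, -0.285], TCP at [0.135, -0.533, 0.242] pointing down, gripper open.
Joint ranges: [-2.95, 2.95], [-1.21, 1.97], [-1.09, 1.5], [-2.87, 1.71], [-2.94, -0.07], [-3.05, 3.05]. Speed limits (rad/s): [2.57, 2.57, 3.14, 3.14, 3.14, 3.14].

### API

Orientations are given as a rotation vector (axis times angle).
In Python, from station import robot, eyes, order gives the robot as it stands.
- The arm moves only by the tool carry_out, never from a script. Its argument "rows" is one flat list of numbers, 7 for each row, row after row: the shift along the world's x, y, z in units of 30 mm (1.0 is 30 mm), then the turn, a rotation vector about the world's x, y, z in units of 5 degrees (1.0 is 5 degrees), then the gripper command: -1 is fully open, 1 is shut, values between are in proportion. A call has 1 to 10 rows; each row shifts and turns the commanded pose from where the row before left it; what a row does not reach is not made up. A row lasts 1/12 s, in which the tool goes at most 41.7 mm and 7.16 degrees, less where a joint would pass 70% of its speed; a pose out of reach is approached as far as the arm can. A call is refused whole if a number of a shift passes 1 or a number of a turn 1, either way. A call with a gripper value outside its range is refused whole. The fingers move at their own pace and stop on an object; the grip force is fixed at half the most. Time passes only in rows, so rows that do not move let the fingers close. It gives the time, the measured TCP pose, the force and the opening at its end, in the units of the state.
- robot.get_state(): the state, without advancing time (a new reading comes with each control period).
- eyes.snapshot(name): name is "scene" or "top" or "wrist"; returns a dict with "frame" (420x560x3 uint8, red, green, blue), "fx", "fy", "cx", "cy" (pixels), "extrinsics" (4x4, takes a point from world to camera coordinates); the wrist camera has in their place "mount" (4x4, takes a point from camera to tool coordinates, whose origin is the TCP and whose axes are the tool frame's). Camera axes: x right, y up, looking along -z (the intrinsics and any distortion apply to the point x, -y, -z); pixel columns grow to the right and rows downward; lengths in m; the calibration is good to about 2 mm. A picture is of the moment at which its call begins: read the wrist's pose just before it. There is no depth.
- order.hand_in(): hands the job in, once; it reports no verdict.
The state is a dict: "time_s": time; "joint_pos": joint angles; "joint_velocities": joint speeds; "joint_efforts": joint torques, N m; "ee_pos": TCP position; "ee_rot": TCP orientation; "wrist_force": force on the tool from outside, world axes, zero at the start; "wrist_torque": the same for the moment, N m; "grip_width": finger opening in m.
Only numpy, scipy, OpenCV 4.12 (cv2) and the standard library are available. Lean on these libraries where they do the work, as an engineer would, in place of code of your own. Each camera call takes 0.05 s, during which the arm holds its last target.

## Working session

There is one attempt and no reset: what is moved stays moved. The work goes in short steps, Python scripts to look and compute and a tool call to move; the robot and the scene stay as the last step left them, time stands still between calls to the robot, and variables do not carry over. Pictures are saved under pics/ and viewed, and the job is handed in when it is done.

Besides the shell and the picture viewer there is one more tool, called after ">>>" as name(argument=value, ...) on one line, values as JSON. carry_out: Moves the arm, as the interface text tells. Its arguments: {"type":"object","properties":{"rows":{"type":"array"}},"required":["rows"]}

```bash
ls; mkdir -p pics
python3 - <<'E'
from station import robot, eyes, order
import cv2,numpy as np
np.set_printoptions(precision=4,suppress=True)
s=robot.get_state(); print({k:np.round(v,4).tolist() for k,v in s.items()}); print(getattr(robot,'finger_overhang',None))
for n in ['scene','top','wrist']:
    d=eyes.snapshot(n); cv2.imwrite(f'pics/{n}0.png',d['frame'][:,:,::-1])
    print(n,{k:(v if not hasattr(v,'shape') else np.array(v)) for k,v in d.items() if k!='frame'})
E
```

```text
pics
{'time_s': 0.0, 'joint_pos': [-1.0374, 0.2558, 0.107, -0.0005, -1.4239, -0.2846], 'joint_velocities': [0.0004, 0.003, 0.0014, 0.0006, 0.0006, 0.0], 'joint_efforts': [0.0007, -38.6634, 23.795, 5.3654, -0.0061, 0.0], 'ee_pos': [0.1354, -0.5326, 0.2414], 'ee_rot': [-0.1937, 1.5623, 0.1968], 'wrist_force': [0.1462, 0.0982, 0.3955], 'wrist_torque': [0.0002, -0.0285, 0.0237], 'grip_width': 0.0858}
0.011
scene {'fx': 411.7248486579979, 'fy': 411.7248486579979, 'cx': 286.01887559281334, 'cy': 204.42866348778392, 'extrinsics': array([[ 0.8628, -0.5056, -0.0038, -0.402 ],
       [ 0.3717,  0.6292,  0.6826, -0.365 ],
       [-0.3427, -0.5903,  0.7308, -0.6518],
       [ 0.    ,  0.    ,  0.    ,  1.    ]])}
top {'fx': 535.6185870972963, 'fy': 535.6185870972963, 'cx': 275.4582293150261, 'cy': 205.59808850720262, 'extrinsics': array([[ 0.0166, -0.9999,  0.0018,  0.1135],
       [ 0.9974,  0.0167,  0.0707, -0.5687],
       [-0.0707,  0.0006,  0.9975, -0.8967],
       [ 0.    ,  0.    ,  0.    ,  1.    ]])}
wrist {'fx': 296.4823079356705, 'fy': 296.4823079356705, 'cx': 276.16924830084645, 'cy': 210.81250840440836, 'mount': array([[-0.0008,  0.2606, -0.9654, -0.1311],
       [ 1.    , -0.0007, -0.001 , -0.0009],
       [-0.0009, -0.9654, -0.2606, -0.0665],
       [ 0.    ,  0.    ,  0.    ,  1.    ]])}
```

View pics/scene0.png

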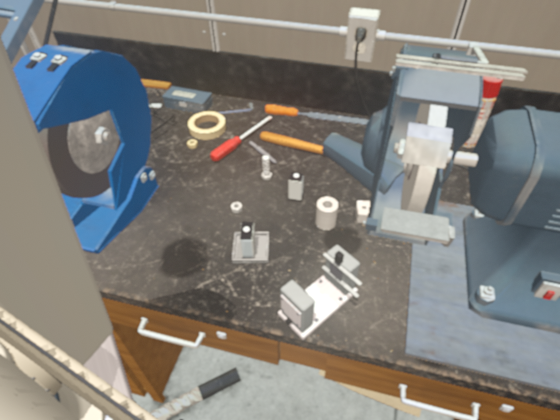

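View pics/top0.png

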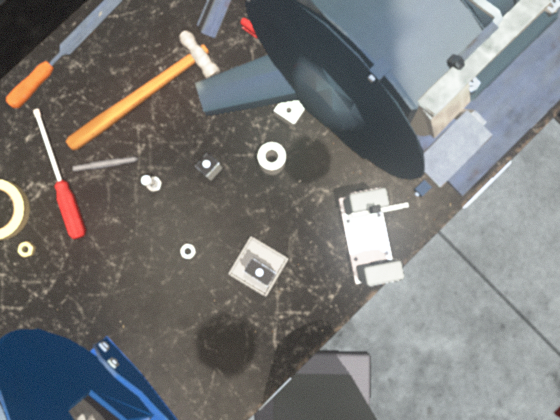

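View pics/wrist0.png

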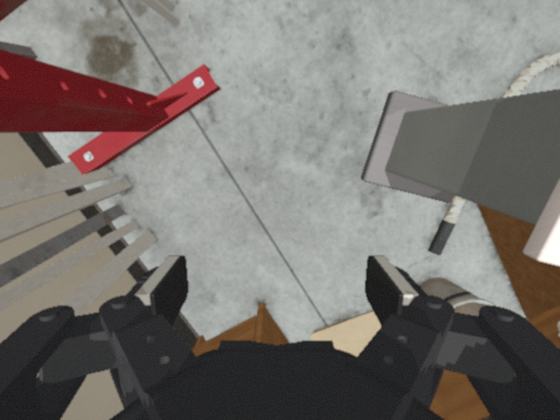

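```bash
cat > h.py <<'E'
import numpy as np,cv2
from station import robot,eyes,order
from scipy.spatial.transform import Rotation as R
np.set_printoptions(precision=4,suppress=True)
def cam(d,st=None):
    if 'extrinsics' in d: return np.linalg.inv(d['extrinsics'])
    T=np.eye(4);T[:3,:3]=R.from_rotvec(st['ee_rot']).as_matrix();T[:3,3]=st['ee_pos'];return T@d['mount']
def ray(d,uv,z,st=None):
    M=cam(d,st);u,v=uv
    r=M[:3,:3]@np.array([(u-d['cx'])/d['fx'],-(v-d['cy'])/d['fy'],-1]);o=M[:3,3]
    return o+r*(z-o[2])/r[2]
def proj(d,p,st=None):
    q=np.linalg.inv(cam(d,st))@np.r_[p,1]
    return np.array([d['cx']+d['fx']*q[0]/-q[2],d['cy']-d['fy']*q[1]/-q[2]])
def save(d,name,box=None,s=1):
    f=d['frame'][:,:,::-1]
    if box: u0,v0,u1,v1=box;f=f[v0:v1,u0:u1]
    cv2.imwrite(f'pics/{name}.png',cv2.resize(f,None,fx=s,fy=s,interpolation=cv2.INTER_NEAREST))
E
python3 - <<'E'
from h import *
d=eyes.snapshot('top');save(d,'topg',(320,170,440,300),4.5);save(d,'topt',(210,130,310,310),3.3)
d=eyes.snapshot('scene');save(d,'scg',(220,160,380,340),3.3)
E
```

```text
(no output)
```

View pics/topg.png

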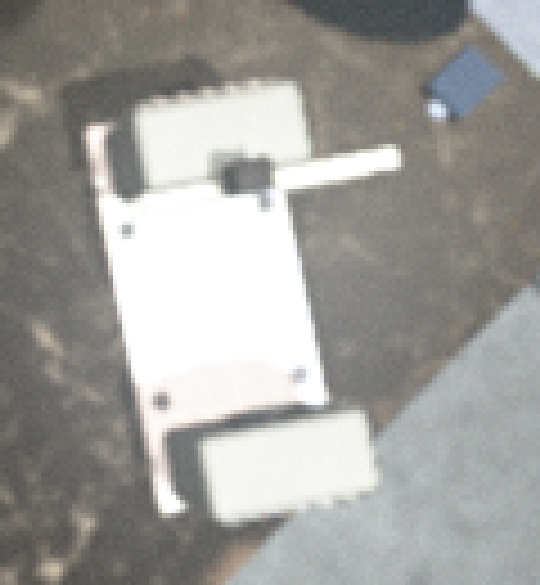

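View pics/topt.png

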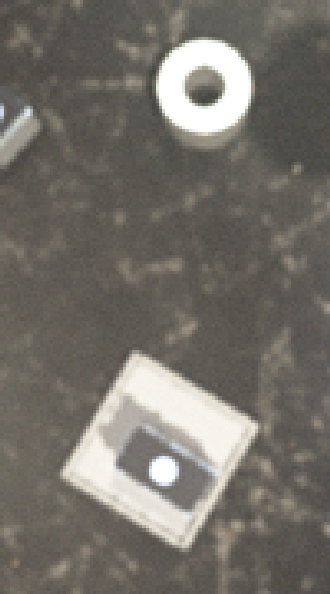

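View pics/scg.png

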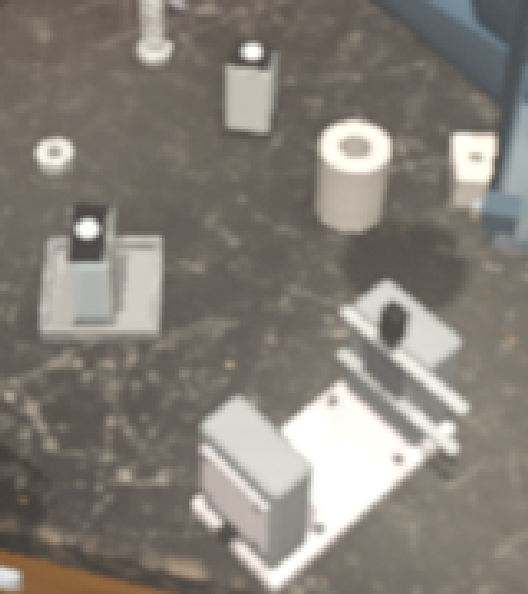

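Run:
```python
from h import *
d=eyes.snapshot('top'); print('cam',cam(d)[:3,3])
s=eyes.snapshot('scene'); print('scam',cam(s)[:3,3])
g=lambda a:[(x/4.5+320,y/4.5+170) for x,y in a]
L=np.array([ray(d,p,.1) for p in g([(135,110),(303,83),(310,165),(145,190)])])
Rv=np.array([ray(d,p,.1) for p in g([(200,435),(367,408),(380,490),(220,522)])])
for n,P in(('lamp',L),('recv',Rv)):
    print(n,P[:,:2].tolist(),P.mean(0),[np.linalg.norm(P[i]-P[i-1]) for i in range(4)])
m=L.mean(0);r=Rv.mean(0);v=m-r;print('center',(m+r)/2,'dist',np.linalg.norm(v),'yaw',np.arctan2(v[1],v[0]))
for P in(L,Rv):
    w=P[1]-P[0]+P[2]-P[3]; w=-w; print('yaw from y edges',np.arctan2(w[1],w[0])-np.pi/2)
t=lambda a:[(x/3.3+210,y/3.3+130) for x,y in a]
T=np.array([ray(d,p,.012) for p in t([(135,350),(260,428),(187,549),(62,475)])]);print('tray',T.mean(0),[np.linalg.norm(T[i]-T[i-1]) for i in range(4)])
hsv=cv2.cvtColor(d['frame'],cv2.COLOR_RGB2GRAY)
c=np.array([ray(d,p,.072) for p in t([(130,423),(217,470),(190,512),(115,465)])]);print('cap',c.mean(0),[np.linalg.norm(c[i]-c[i-1]) for i in range(4)])
k=ray(d,t([(164,471)])[0],.072);print('capdot',k)
v=c[0]-c[1]+c[3]-c[2];print('yaw',np.arctan2(v[1],v[0]))
for n,p,z in(('bush',(271,157),.062),('nut',(188,252),.013),('short',(206,164),.072)):print(n,ray(d,p,z))
# tab
print('tab',[ray(d,p,.128) for p in g([(225,165),(268,157),(272,185),(225,192)])])
```

```text
cam [0.5019 0.1235 0.9345]
scam [ 0.2591 -0.3583  0.724 ]
lamp [[0.5805383100652111, 0.006651404588430124], [0.5909536178315272, -0.05175724015157046], [0.5623864782129802, -0.0542407566748245], [0.5527346660008822, 0.0029935043251573257]] [ 0.5717 -0.0241  0.1   ] [np.float64(0.02804323193913181), np.float64(0.059329995923063095), np.float64(0.028674890066168298), np.float64(0.05804238202547898)]
recv [[0.4685299961137743, -0.01649911323620279], [0.4787392059698152, -0.07403228033471182], [0.4507429290211154, -0.07850329228836614], [0.43891877561917714, -0.023515741031652493]] [ 0.4592 -0.0481  0.1   ] [np.float64(0.030431191971388993), np.float64(0.05843195429103534), np.float64(0.028351040031681696), np.float64(0.05624447881243348)]
center [ 0.5154 -0.0361  0.1   ] dist 0.11496411882989857 yaw 0.21074647705537752
yaw from y edges 0.17181568946480086
yaw from y edges 0.19336931873453067
tray [0.4624 0.1497 0.012 ] [np.float64(0.07485774733477152), np.float64(0.07662059150342994), np.float64(0.07286863175599595), np.float64(0.07517098292781244)]
cap [0.4567 0.1469 0.072 ] [np.float64(0.02151928412230975), np.float64(0.0479680652861804), np.float64(0.024062411195038692), np.float64(0.042849155411873764)]
capdot [0.455  0.1464 0.072 ]
yaw 1.0647978673527467
bush [0.6437 0.1316 0.062 ]
nut [0.485  0.2715 0.013 ]
short [0.6289 0.2368 0.072 ]
tab [array([ 0.5599, -0.0198,  0.128 ]), array([ 0.5628, -0.0342,  0.128 ]), array([ 0.5534, -0.0355,  0.128 ]), array([ 0.5508, -0.0198,  0.128 ])]
```

Run:
```python
from h import *
d=eyes.snapshot('top');s=eyes.snapshot('scene')
for uv in [(415,165),(360,130),(260,10)]:
  for h in (.1,.2,.3,.4,.5,.6,.7):
    p=ray(d,uv,h);print(uv,p,proj(s,p).round(0))
save(s,'sc_r',(330,0,560,240),2.5)
st=robot.get_state();M=R.from_rotvec(st['ee_rot']).as_matrix();print(M)
```

```text
(415, 165) [ 0.6287 -0.0952  0.1   ] [391. 273.]
(415, 165) [ 0.6135 -0.069   0.2   ] [384. 231.]
(415, 165) [ 0.5983 -0.0428  0.3   ] [377. 181.]
(415, 165) [ 0.5831 -0.0166  0.4   ] [367. 119.]
(415, 165) [0.5679 0.0096 0.5   ] [355.  41.]
(415, 165) [0.5527 0.0358 0.6   ] [339. -60.]
(415, 165) [0.5375 0.062  0.7   ] [ 318. -196.]
(360, 130) [ 0.6829 -0.0084  0.1   ] [383. 229.]
(360, 130) [0.6612 0.0074 0.2   ] [378. 192.]
(360, 130) [0.6395 0.0232 0.3   ] [371. 147.]
(360, 130) [0.6178 0.039  0.4   ] [362.  92.]
(360, 130) [0.5962 0.0548 0.5   ] [351.  22.]
(360, 130) [0.5745 0.0706 0.6   ] [337. -71.]
(360, 130) [0.5528 0.0864 0.7   ] [ 317. -199.]
(260, 10) [0.875 0.153 0.1  ] [403. 151.]
(260, 10) [0.8303 0.1494 0.2   ] [398. 123.]
(260, 10) [0.7856 0.1459 0.3   ] [391.  88.]
(260, 10) [0.7409 0.1424 0.4   ] [383.  43.]
(260, 10) [0.6962 0.1388 0.5   ] [372. -14.]
(260, 10) [0.6515 0.1353 0.6   ] [357. -92.]
(260, 10) [0.6068 0.1318 0.7   ] [ 337. -203.]
[[-0.     -0.2462  0.9692]
 [ 0.0001  0.9692  0.2462]
 [-1.      0.0001  0.    ]]
```

View pics/sc_r.png

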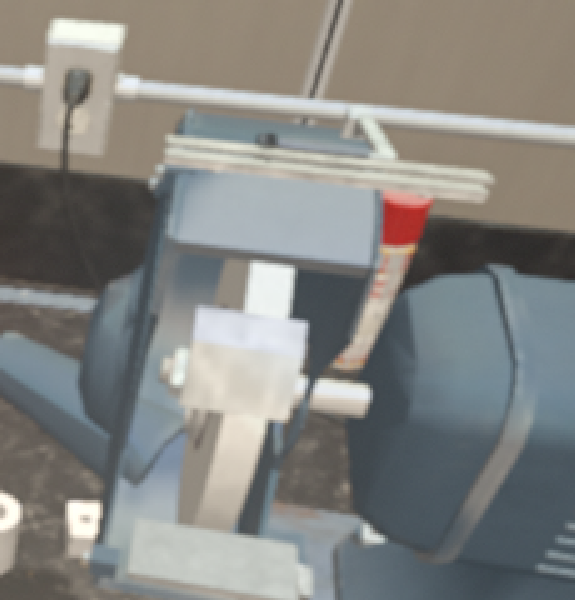

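>>> carry_out(rows=[0.68,0.91,0,0,0,-0.57,1,0.68,0.91,0,0.17,-0.84,0,1,0.68,0.91,0,0.17,-0.84,0,1,0.68,0.91,0,0.17,-0.84,0,1,0.68,0.91,0,0.17,-0.84,0,1,0.68,0.91,0,0.17,-0.84,0,1,0.68,0.91,0,0.17,-0.84,0,1,0.68,0.91,0,0.17,-0.84,0,1,0.68,0.91,0,0,0,0,1,0.68,0.91,0,0,0,0,1])

```text
time_s: 1.28
ee_pos: [0.3392, -0.2597, 0.2425]
ee_rot: [-0.102, 1.043, 0.177]
wrist_force: [1.3, 0.2, 0.0]
grip_width: -0.0001
```

```bash
cat > shot.py <<'E'
import sys
from h import *
st=robot.get_state();M=R.from_rotvec(st['ee_rot']).as_matrix()
print('t',st['time_s'],'q',np.array(st['joint_pos']),'p',np.array(st['ee_pos']),'F',np.array(st['wrist_force']),'w',st['grip_width']);print(M)
for a in sys.argv[2:]:
    d=eyes.snapshot(a);save(d,f'{a}{sys.argv[1]}')
E
python3 shot.py 1 wrist scene
```

```text
t 1.2833 q [-0.6256 -0.1575 -0.2905 -0.4241 -1.1006 -0.6203] p [ 0.3392 -0.2597  0.2425] F [1.3413 0.236  0.0455] w -0.0001234987134795767
[[ 0.4915 -0.1942  0.849 ]
 [ 0.0976  0.981   0.1679]
 [-0.8654  0.0003  0.5011]]
```

View pics/wrist1.png

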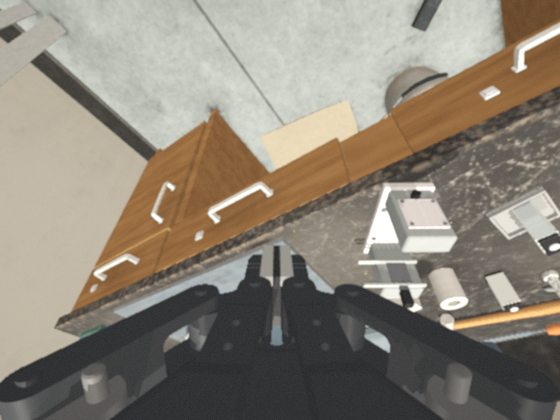

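View pics/scene1.png

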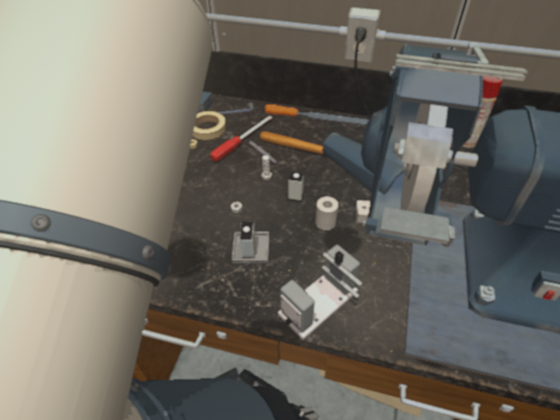

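>>> carry_out(rows=[0.67,0.92,0,0,0,0,1,0.67,0.92,0,0,0,0,1,0.67,0.92,0,0,0,0,1,0.67,0.92,0,0,0,0,1,0.67,0.92,0,0,0,0,1,0.67,0.92,0,0,0,0,1,0.67,0.92,0,0,0,0,1,0.67,0.92,-0.5,0,0,0,1,0.67,0.92,-0.5,0,0,0,1,0.67,0.92,-0.5,0,0,0,1])

```text
time_s: 2.22
ee_pos: [0.5413, 0.0177, 0.1973]
ee_rot: [-0.104, 1.042, 0.182]
wrist_force: [0.6, -1.9, -0.0]
grip_width: 0.0004
```

```bash
python3 shot.py 2 wrist scene top
```

```text
t 2.2167 q [ 0.3778 -0.0554 -0.5473  0.1649 -0.567  -1.8646] p [0.5413 0.0177 0.1973] F [ 0.5768 -1.9013 -0.0252] w 0.0003979874705334827
[[ 0.4911 -0.1989  0.8481]
 [ 0.1     0.98    0.1719]
 [-0.8654  0.0004  0.5011]]
```

View pics/wrist2.png

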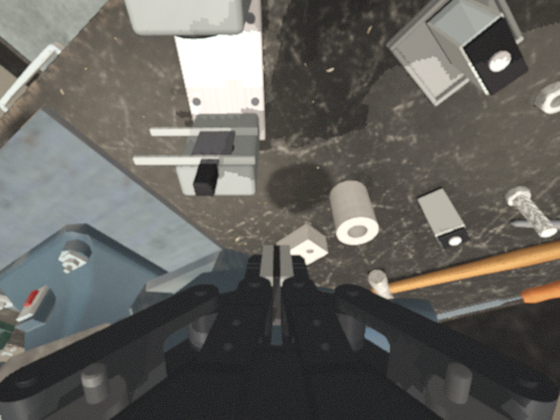

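View pics/scene2.png

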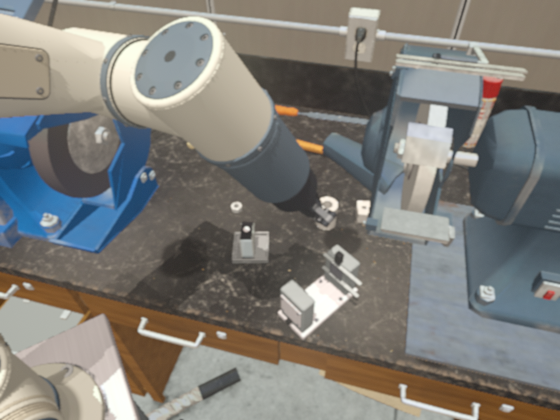

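View pics/top2.png

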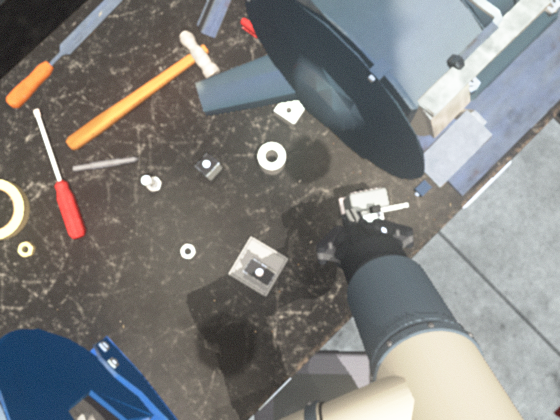

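Run:
```python
from h import *
st=robot.get_state();d=eyes.snapshot('wrist');print(cam(d,st)[:3,3]);save(d,'w2c',(120,0,300,220),3)
```

```text
[ 0.42   -0.0086  0.2761]
```

View pics/w2c.png

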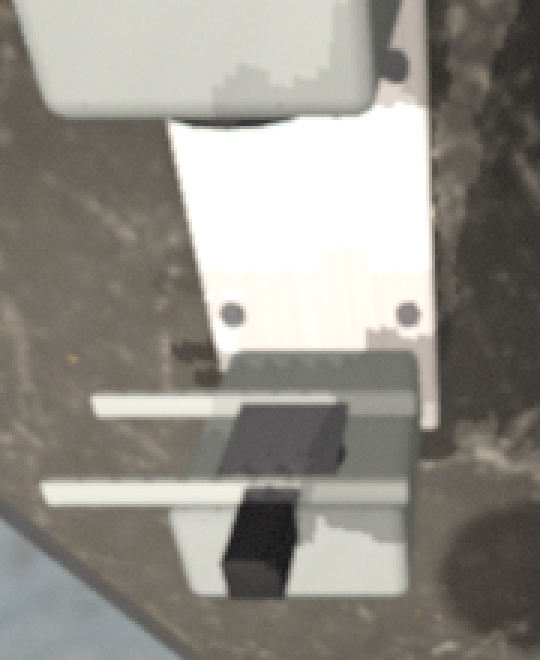

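Run:
```python
from h import *
st=robot.get_state();d=eyes.snapshot('wrist')
c=lambda u,v:(u/3+120,v/3)
for n,u,v,z in [('recv -y in',55,117,.1),('recv +y in',372,117,.1),('lamp far +y',406,597,.1),('lamp far -y',190,597,.1),('lamp in base +y',416,352,.012),('base c +y far',438,428,.012),
 ('tab',225,563,.128),('tab',292,563,.128),('tab',286,598,.128),('tab',228,598,.128),('screw',232,314,.012),('screw',407,314,.012)]:
    p=ray(d,c(u,v),z,st); r=p[:2]-[.5154,-.0361]; a=.2; print(n,p,'g',r@[np.cos(a),np.sin(a)],r@[-np.sin(a),np.cos(a)])
```

```text
recv -y in [ 0.4805 -0.0721  0.1   ] g -0.04131794126292958 -0.02834551384158255
recv +y in [ 0.4692 -0.0167  0.1   ] g -0.04138606372047424 0.02815284453830902
lamp far +y [0.5831 0.0068 0.1   ] g 0.07490536291167477 0.028586149445337855
lamp far -y [ 0.5948 -0.0505  0.1   ] g 0.07496609452876148 -0.02986538036101679
lamp in base +y [0.5581 0.0018 0.012 ] g 0.04937358731121149 0.028671623352340275
base c +y far [0.5842 0.0136 0.012 ] g 0.07735221061191869 0.035076786863775446
tab [ 0.5552 -0.0363  0.128 ] g 0.03896694463115234 -0.008064776443144892
tab [ 0.5523 -0.0218  0.128 ] g 0.03895139220373453 0.006658647204084975
tab [ 0.5631 -0.0225  0.128 ] g 0.049420702586211625 0.0038359364145924045
tab [ 0.5657 -0.0355  0.128 ] g 0.04943443939273326 -0.009391861916400313
screw [ 0.557  -0.0561  0.012 ] g 0.03676533135507151 -0.027905305901400015
screw [ 0.5461 -0.0029  0.012 ] g 0.03670270914550231 0.02639160324812285
```

>>> carry_out(rows=[0,0,-0.6,0,0,0,1,0,0,-0.6,0,0,0,1,0,0,-0.6,0,0,0,1,0,0,-0.6,0,0,0,1,0,0,0,0,0,0,1])

```text
time_s: 2.88
ee_pos: [0.5382, 0.0138, 0.1224]
ee_rot: [-0.103, 1.049, 0.178]
wrist_force: [-1.4, 0.1, -0.8]
grip_width: -0.0001
```

```bash
python3 shot.py 3 wrist scene
python3 - <<'E'
from h import *
d=eyes.snapshot('scene');save(d,'s3c',(260,170,400,310),4)
E
```

```text
t 2.8833 q [ 0.3628  0.0269 -0.7136  0.258  -0.3277 -1.9606] p [0.5382 0.0138 0.1224] F [-1.3554  0.0562 -0.7826] w -0.000115780526231229
[[ 0.4861 -0.195   0.8519]
 [ 0.0967  0.9808  0.1693]
 [-0.8685  0.0001  0.4957]]
```

View pics/wrist3.png

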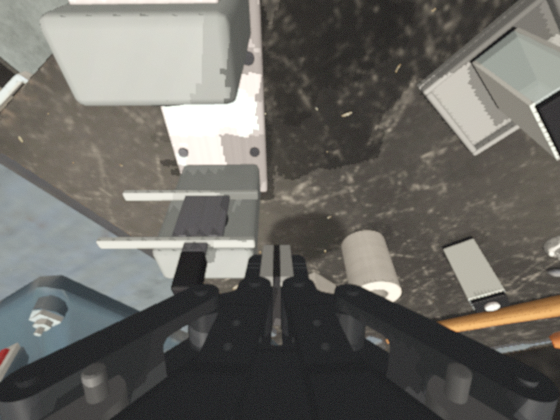

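View pics/s3c.png

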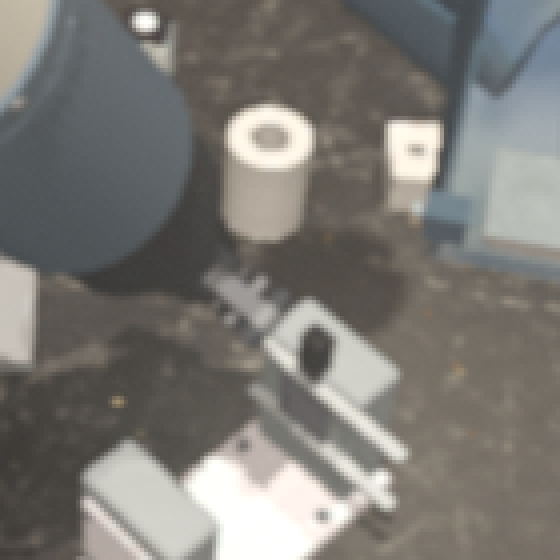

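>>> carry_out(rows=[0.16,0.03,0,0,0,0,1,0.1,-0.49,0,0,0,0,1,0.1,-0.49,0,0,0,0,1,0.1,-0.49,0,0,0,0,1,0,0,0,0,0,0,1,0,0,0,0,0,0,1])

```text
time_s: 3.53
ee_pos: [0.5555, -0.0275, 0.1268]
ee_rot: [-0.103, 1.041, 0.18]
wrist_force: [0.6, 1.2, -0.2]
grip_width: 0.0
```

```bash
python3 shot.py 4 wrist
python3 - <<'E'
from h import *
d=eyes.snapshot('scene');save(d,'s4c',(260,170,400,310),4)
E
```

```text
t 3.5333 q [ 0.2473  0.0628 -0.596   0.065  -0.3869 -1.6744] p [ 0.5555 -0.0275  0.1268] F [ 0.5665  1.1808 -0.2197] w 4.933545487754062e-05
[[ 0.4925 -0.1963  0.8479]
 [ 0.0991  0.9805  0.1694]
 [-0.8647  0.0006  0.5023]]
```

View pics/wrist4.png

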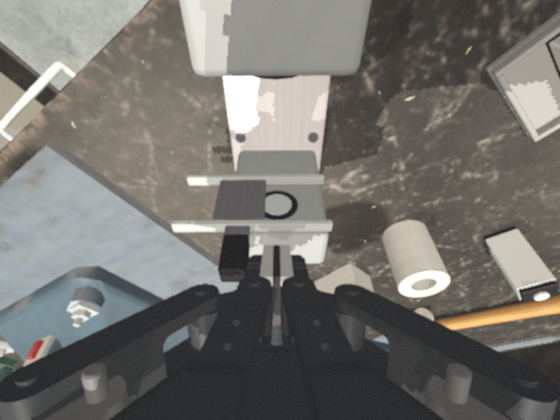

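View pics/s4c.png

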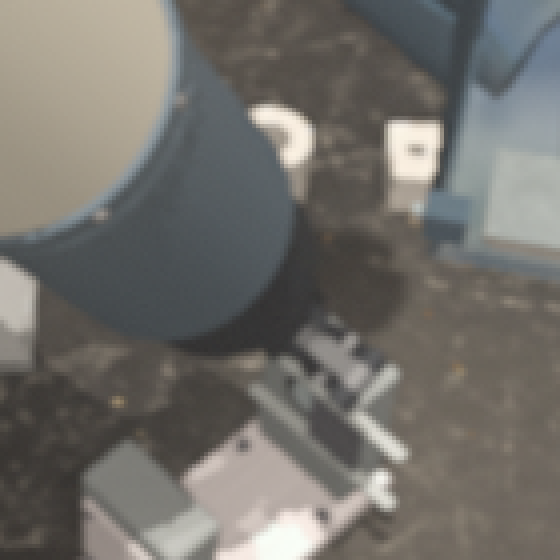

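>>> carry_out(rows=[0.04,-0.2,0,0,0,0,1,0.04,-0.2,0,0,0,0,1,0.03,-0.13,0,0,0,0,1,0,0,0,0,0,0,1,0,0,0,0,0,0,1])

```text
time_s: 4.05
ee_pos: [0.5577, -0.0428, 0.1256]
ee_rot: [-0.104, 1.043, 0.181]
wrist_force: [-0.8, 2.1, 1.4]
grip_width: -0.0004
```

```bash
python3 shot.py 5 wrist
```

```text
t 4.05 q [ 0.2046  0.0752 -0.5626  0.0059 -0.4091 -1.581 ] p [ 0.5577 -0.0428  0.1256] F [-0.8104  2.0558  1.3615] w -0.00041063813420001054
[[ 0.4904 -0.198   0.8487]
 [ 0.0994  0.9802  0.1713]
 [-0.8658  0.0004  0.5004]]
```

View pics/wrist5.png

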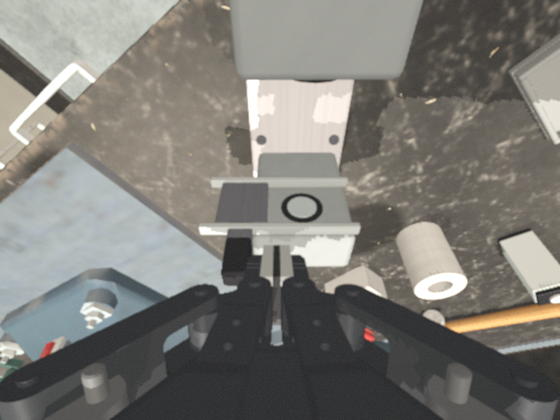

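>>> carry_out(rows=[0.02,-0.1,0,0,0,0,1,0.02,-0.1,0,0,0,0,1,0,0,0,0,0,0,1,0,0,0,0,0,0,1])

```text
time_s: 4.43
ee_pos: [0.5583, -0.0449, 0.1254]
ee_rot: [-0.1, 1.043, 0.186]
wrist_force: [-11.5, 28.3, 7.6]
grip_width: 0.0002
```

>>> carry_out(rows=[0,0,0,0,0,0,1,-0.1,0.49,0,0,0,0,1,-0.1,0.49,0,0,0,0,1,-0.1,0.3,0.5,0,0,0,1,-0.3,0.3,0.8,0,0,0,1,-0.3,0.3,0.8,0,0,0,0,-0.3,0.3,0.6,0,0,0,-1,0,0,0,0,0,0,-1])

```text
time_s: 5.1
ee_pos: [0.5236, 0.0176, 0.2111]
ee_rot: [-0.104, 1.036, 0.183]
wrist_force: [-0.0, -0.3, 0.2]
grip_width: 0.0357
```

```bash
python3 shot.py 6 wrist
python3 - <<'E'
from h import *
d=eyes.snapshot('scene');save(d,'s6')
E
```

```text
t 5.1 q [ 0.3982 -0.1093 -0.5645  0.1762 -0.6003 -1.8872] p [0.5236 0.0176 0.2111] F [-0.0113 -0.3379  0.1683] w 0.03567833812444808
[[ 0.4961 -0.1998  0.845 ]
 [ 0.1013  0.9798  0.1722]
 [-0.8623  0.0002  0.5063]]
```

View pics/wrist6.png

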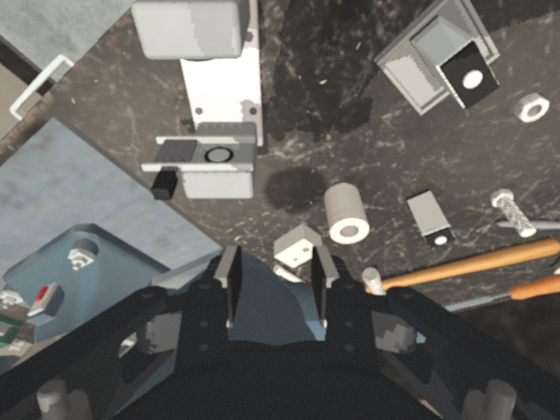

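View pics/s6.png

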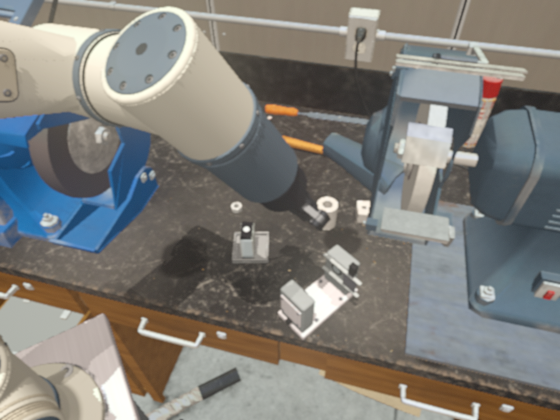

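```bash
python3 shot.py 7 top
```

```text
t 5.2 q [ 0.3959 -0.1048 -0.5681  0.1733 -0.5977 -1.8846] p [0.5226 0.0167 0.207 ] F [ 0.0668 -1.0603 -0.4236] w 0.05053530600806335
[[ 0.4912 -0.1989  0.848 ]
 [ 0.1002  0.98    0.1718]
 [-0.8653  0.0006  0.5013]]
```

View pics/top7.png

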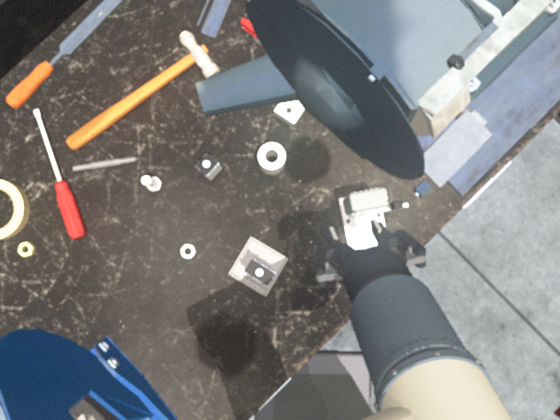

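```bash
cat > kin.py <<'E'
import numpy as np
from scipy.optimize import least_squares
from scipy.spatial.transform import Rotation as R
np.set_printoptions(precision=3,suppress=True)
Q=np.array([[-1.0374,.2558,.107,-.0005,-1.4239,-.2846],[-.6256,-.1575,-.2905,-.4241,-1.1006,-.6203],[.3778,-.0554,-.5473,.1649,-.567,-1.8646],[.3628,.0269,-.7136,.258,-.3277,-1.9606],[.2473,.0628,-.596,.065,-.3869,-1.6744],[.3959,-.1048,-.5681,.1733,-.5977,-1.8846]])
P=np.array([[.1354,-.5326,.2414],[.3392,-.2597,.2425],[.5413,.0177,.1973],[.5382,.0138,.1224],[.5555,-.0275,.1268],[.5226,.0167,.207]])
ry=lambda a:R.from_euler('y',a).as_matrix()
def fk(k,q,s4=1,full=False):
    H,a,b,L,lat,lw=k
    A=R.from_euler('z',q[0]).as_matrix()
    p0=np.array([0,0,H]);B=A@ry(q[1]);e=p0+B@[0,lat,a]
    C=B@ry(-q[2]);w=e+C@[b,0,0]
    D=C@R.from_euler('x',s4*q[3]).as_matrix()@ry(-q[4])
    t=w+D@[L,lw,0]
    return (t,D,e,w) if full else t
best=None
for s in(1,-1):
    r=least_squares(lambda k:(np.array([fk(k,q,s) for q in Q])-P).ravel(),[.3,.4,.4,.25,-.15,0]);print(s,r.x,np.abs(r.fun).max())
    if best is None or r.cost<best[0]:best=(r.cost,r.x,s)
K,S=best[1],best[2]
E
python3 - <<'E'
from kin import *
M=np.array([[.4912,-.1989,.848],[.1002,.98,.1718],[-.8653,.0006,.5013]])
t,D,e,w=fk(K,Q[5],S,True);print(t,D,'elbow',e,'wrist',w);print(M[:,0])
E
```

```text
1 [ 0.183  0.248  0.524  0.032 -0.416  0.277] 0.16104455277850743
-1 [ 0.148  0.521  0.401  0.351  0.    -0.154] 7.323539481049468e-05
[0.523 0.017 0.207] [[ 0.491 -0.451  0.745]
 [ 0.1    0.879  0.466]
 [-0.865 -0.154  0.477]] elbow [-0.05  -0.021  0.666] wrist [0.281 0.117 0.487]
[ 0.491  0.1   -0.865]
```

```bash
cat > ik.py <<'E'
from kin import *
lo=np.array([-2.95,-1.21,-1.09,-2.87,-2.94]);hi=np.array([2.95,1.97,1.5,1.71,-.07])
def ik(p,x,q0):
    def f(q):
        t,D,e,w=fk(K,q,S,True);return np.r_[(t-p)*5,D[:,0]-x]
    r=least_squares(f,np.clip(q0,lo+1e-3,hi-1e-3),bounds=(lo,hi));return r.x,np.abs(r.fun).max()
def dist(a,b):
    m=9
    for t in np.linspace(0,1,60):
        p=a+(b-a)*t;d=np.maximum(0,np.maximum(np.array([.02,.13,.45])-p,p-np.array([.3,9,.68])));m=min(m,np.linalg.norm(d))
    return m
def report(p,yaw,phi,q0):
    x=np.array([np.sin(phi)*np.cos(yaw),np.sin(phi)*np.sin(yaw),-np.cos(phi)])
    q,er=ik(p,x,q0);t,D,e,w=fk(K,q,S,True);o=w+D[:,1]*K[5]
    print('phi',round(np.degrees(phi)),'err',round(er,4),'q',q,'w',w,'o',o,'d fore %.3f off %.3f last %.3f'%(dist(e,w),dist(w,o),dist(o,t)));return q
E
python3 - <<'E'
from ik import *
print('now');t,D,e,w=fk(K,Q[5],S,True);o=w+D[:,1]*K[5];print(w,o,dist(e,w),dist(w,o))
for z in(.042,.16):
  print('tray z',z);q=Q[5][:5].copy()
  for ph in (40,30,20,10,0,-10,-20,-30): q=report([.457,.147,z],1.065,np.radians(ph),q)
print('gauge')
q=Q[5][:5].copy()
for ph in (40,30,20,10,0,-10): q=report([.516,-.036,.079],.2,np.radians(ph),q)
E
```

```text
1 [ 0.183  0.248  0.524  0.032 -0.416  0.277] 0.16104455277850743
-1 [ 0.148  0.521  0.401  0.351  0.    -0.154] 7.323539481049468e-05
now
[0.281 0.117 0.487] [ 0.35  -0.018  0.511] 0.012674000654577966 0.012674000654577966
tray z 0.042
phi 40 err 0.0 q [ 0.112  0.2   -0.469 -0.956 -0.696] w [0.415 0.047 0.41 ] o [ 0.348 -0.05   0.311] d fore 0.096 off 0.148 last 0.233
phi 30 err 0.0 q [ 0.325  0.168 -0.484 -0.629 -0.611] w [0.384 0.129 0.418] o [ 0.372 -0.007  0.346] d fore 0.027 off 0.090 last 0.186
phi 20 err 0.0 q [ 0.478  0.176 -0.498 -0.328 -0.629] w [0.359 0.186 0.411] o [0.399 0.042 0.372] d fore 0.000 off 0.071 last 0.154
phi 10 err 0.0 q [ 0.573  0.217 -0.47  -0.123 -0.733] w [0.354 0.229 0.402] o [0.427 0.094 0.388] d fore 0.000 off 0.072 last 0.146
phi 0 err 0.0 q [ 0.639  0.283 -0.407  0.    -0.881] w [0.365 0.271 0.393] o [0.457 0.147 0.393] d fore 0.000 off 0.086 last 0.167
phi -10 err 0.0 q [ 0.688  0.367 -0.323  0.074 -1.044] w [0.383 0.315 0.379] o [0.487 0.2   0.388] d fore 0.000 off 0.109 last 0.197
phi -20 err 0.0 q [ 0.725  0.463 -0.231  0.122 -1.209] w [0.404 0
[... 1394 characters left out ...]
.081 off 0.098 last 0.243
phi 30 err 0.0 q [ 0.249  0.064 -0.769  0.114 -0.216] w [0.294 0.075 0.371] o [ 0.344 -0.071  0.383] d fore 0.071 off 0.096 last 0.216
phi 20 err 0.0 q [ 0.244  0.123 -0.582  0.03  -0.518] w [0.358 0.089 0.405] o [ 0.398 -0.06   0.409] d fore 0.054 off 0.084 last 0.218
phi 10 err 0.0 q [ 0.238  0.205 -0.42   0.009 -0.772] w [0.419 0.102 0.423] o [ 0.456 -0.048  0.425] d fore 0.056 off 0.125 last 0.238
phi 0 err 0.0 q [ 0.233  0.303 -0.263  0.    -1.004] w [0.48  0.114 0.43 ] o [ 0.516 -0.036  0.43 ] d fore 0.057 off 0.182 last 0.273
phi -10 err 0.0 q [ 0.23   0.411 -0.111 -0.005 -1.223] w [0.541 0.127 0.425] o [ 0.576 -0.024  0.425] d fore 0.058 off 0.242 last 0.316
```

Run:
```python
from h import *
st=robot.get_state();print(np.array(st['joint_efforts']),np.array(st['joint_pos']))
a=cv2.imread('pics/scene0.png');b=cv2.imread('pics/s6.png')
cv2.imwrite('pics/cmp.png',np.hstack([cv2.resize(a[0:180,0:200],None,fx=2,fy=2),cv2.resize(b[0:180,0:200],None,fx=2,fy=2)]))
s=eyes.snapshot('scene')
for p in [(.02,.13,.45),(.02,.13,.68),(.3,.13,.45),(.3,.13,.68),(.3,.3,.45),(.281,.117,.487),(.1,.13,.45),(.2,.13,.45)]:print(p,proj(s,p).round())
```

```text
[  0.2937 -18.3906  23.9342   5.1847   1.4505  -0.026 ] [ 0.3952 -0.1035 -0.5688  0.1729 -0.5976 -1.8845]
(0.02, 0.13, 0.45) [-172.  173.]
(0.02, 0.13, 0.68) [-496. -121.]
(0.3, 0.13, 0.45) [113.  93.]
(0.3, 0.13, 0.68) [  26. -156.]
(0.3, 0.3, 0.45) [83. 39.]
(0.281, 0.117, 0.487) [89. 75.]
(0.1, 0.13, 0.45) [-77. 146.]
(0.2, 0.13, 0.45) [ 25. 118.]
```

View pics/cmp.png

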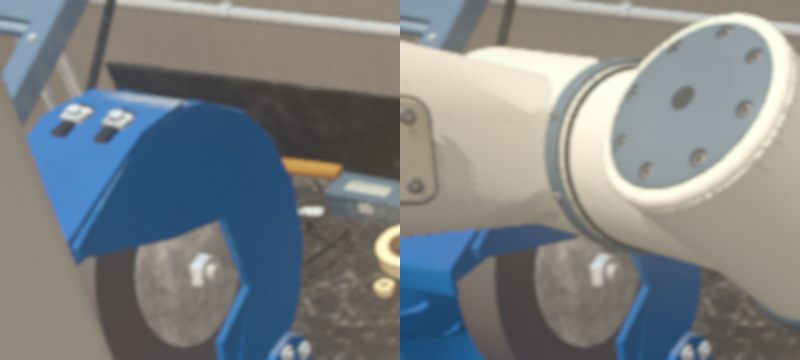

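```bash
python3 - <<'E'
from ik import *
A=np.array([.523,.017,.207]);B=np.array([.4415,.1196,.1076]);C=np.array([.4584,.1502,.047]);D2=np.array([.4584,.1502,.0835]);E=np.array([.512,.02,.0835]);F=np.array([.5196,-.0355,.0835])
q=Q[5][:5]
for n,(a,ya),(b,yb) in (('ab',(A,.2),(B,1.065)),('bc',(B,1.065),(C,1.065)),('cd',(C,1.065),(D2,1.065)),('de',(D2,1.065),(E,.2)),('ef',(E,.2),(F,.2))):
  print(n)
  for t in(0,.25,.5,.75,1):q=report(a+(b-a)*t,ya+(yb-ya)*t,np.radians(30),q)
E
python3 - <<'E'
from h import *
st=robot.get_state();d=eyes.snapshot('wrist');save(d,'w7t',(360,0,510,130),4.5)
E
```

```text
1 [ 0.183  0.248  0.524  0.032 -0.416  0.277] 0.16104455277850743
-1 [ 0.148  0.521  0.401  0.351  0.    -0.154] 7.323539481049468e-05
ab
phi 30 err 0.0 q [ 0.397 -0.103 -0.566  0.174 -0.6  ] w [0.281 0.118 0.487] o [ 0.351 -0.018  0.511] d fore 0.012 off 0.012 last 0.156
phi 30 err 0.0 q [ 0.384 -0.099 -0.554 -0.029 -0.593] w [0.286 0.116 0.49 ] o [ 0.342 -0.028  0.486] d fore 0.014 off 0.014 last 0.162
phi 30 err 0.0 q [ 0.35  -0.073 -0.52  -0.239 -0.631] w [0.304 0.111 0.494] o [ 0.341 -0.035  0.461] d fore 0.020 off 0.020 last 0.165
phi 30 err 0.0 q [ 0.31  -0.028 -0.485 -0.411 -0.696] w [0.329 0.105 0.492] o [ 0.346 -0.038  0.436] d fore 0.032 off 0.038 last 0.171
phi 30 err 0.0 q [ 0.286  0.029 -0.459 -0.531 -0.767] w [0.354 0.104 0.481] o [ 0.356 -0.034  0.412] d fore 0.040 off 0.060 last 0.176
bc
phi 30 err 0.0 q [ 0.286  0.029 -0.459 -0.531 -0.767] w [0.354 0.104 0.481] o [ 0.356 -0.034  0.412] d fore 0.040 off 0.060 last 0.176
phi 30 err 0.0 q [ 0.3    0.06  -0.468 -0.549 -0.726] w [0.361 0.112 0.466] o [ 0.361 -0.026  0.396] d fore 0.035 off 0.063 last 0.176
phi 30 err 0.0
[... 1730 characters left out ...]
ff 0.133 last 0.163
ef
phi 30 err 0.0014 q [ 0.297  0.032 -0.967  0.74  -0.07 ] w [0.223 0.068 0.331] o [ 0.341 -0.015  0.388] d fore 0.083 off 0.133 last 0.163
phi 30 err 0.0 q [ 0.316  0.038 -0.911  0.524 -0.116] w [0.241 0.079 0.342] o [ 0.342 -0.029  0.387] d fore 0.073 off 0.119 last 0.176
phi 30 err 0.0 q [ 0.309  0.046 -0.852  0.346 -0.161] w [0.261 0.083 0.355] o [ 0.344 -0.043  0.387] d fore 0.068 off 0.106 last 0.189
phi 30 err 0.0 q [ 0.284  0.054 -0.799  0.211 -0.2  ] w [0.28  0.082 0.366] o [ 0.346 -0.056  0.387] d fore 0.067 off 0.097 last 0.202
phi 30 err 0.0 q [ 0.248  0.063 -0.75   0.103 -0.236] w [0.299 0.076 0.377] o [ 0.348 -0.07   0.387] d fore 0.070 off 0.091 last 0.215
```

View pics/w7t.png

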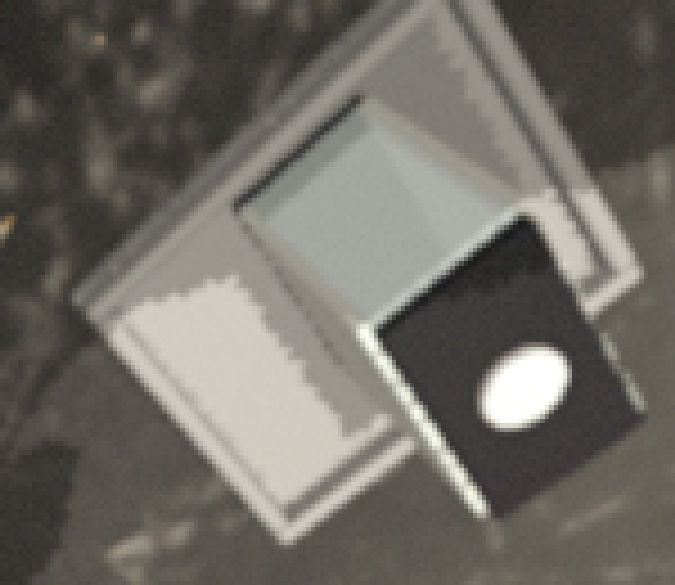

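Run:
```python
from ik import *
from h import *
st=robot.get_state();d=eyes.snapshot('wrist')
c=lambda u,v:(u/4.5+360,v/4.5)
P=np.array([ray(d,c(*p),.076,st) for p in((525,215),(645,412),(490,518),(373,330))])
print(P,P.mean(0),[np.linalg.norm(P[i]-P[i-1]) for i in range(4)]);v=P[1]-P[0]+P[2]-P[3];print('yaw',np.arctan2(v[1],v[0]),P[1]-P[0],P[2]-P[3])
print('dot',ray(d,c(525,387),.076,st))
t=eyes.snapshot('top');tt=lambda x,y:(x/3.3+210,y/3.3+130)
P=np.array([ray(t,tt(*p),.076) for p in((130,423),(217,470),(190,512),(115,465))]);print('top',P.mean(0),ray(t,tt(164,471),.076))
tr=[ray(d,c(*p),.012,st) for p in((75,295),(288,540),(640,275))];print('tray corners',tr, (tr[0]+tr[2])/2)
q=Q[5][:5]
Cc=np.array([.4584,.1502,.047])
W=[(Cc,1.065),(np.array([.4584,.1502,.085]),1.065),(np.array([.495,.06,.15]),.6),(np.array([.5196,-.0355,.155]),.2),(np.array([.5196,-.0355,.083]),.2)]
q=np.array([ 0.335,0.161,-0.48,-0.615,-0.615])
for i in range(4):
  for t in(.5,1):q=report(W[i][0]*(1-t)+W[i+1][0]*t,W[i][1]*(1-t)+W[i+1][1]*t,np.radians(30),q)
```

```text
1 [ 0.183  0.248  0.524  0.032 -0.416  0.277] 0.16104455277850743
-1 [ 0.148  0.521  0.401  0.351  0.    -0.154] 7.323539481049468e-05
[[0.4357 0.1298 0.076 ]
 [0.4571 0.1675 0.076 ]
 [0.478  0.155  0.076 ]
 [0.4543 0.1177 0.076 ]] [0.4563 0.1425 0.076 ] [np.float64(0.02222034269605809), np.float64(0.04337365803016453), np.float64(0.024284595464766277), np.float64(0.04411108890245206)]
yaw 1.02899945220253 [0.0215 0.0377 0.    ] [0.0236 0.0372 0.    ]
dot [0.4574 0.1461 0.076 ]
top [0.4569 0.1468 0.076 ] [0.4552 0.1463 0.076 ]
tray corners [array([0.476 , 0.0958, 0.012 ]), array([0.5148, 0.1645, 0.012 ]), array([0.451, 0.201, 0.012])] [0.4635 0.1484 0.012 ]
phi 30 err 0.0 q [ 0.3448  0.1266 -0.469  -0.5776 -0.6485] w [0.3742 0.1344 0.4398] o [ 0.3734 -0.0033  0.37  ] d fore 0.021 off 0.075 last 0.172
phi 30 err 0.0 q [ 0.3527  0.0946 -0.4551 -0.5436 -0.6838] w [0.3669 0.1351 0.4571] o [ 0.3734 -0.0033  0.389 ] d fore 0.018 off 0.067 last 0.164
phi 30 err 0.0 q [ 0.3359  0.0172 -0.4859 -0.4109 -0.6391] w [0.34   0.1187 0.4755] o [ 0.3586 -0.0247  0.4215] d fore 0.024 off 0.042 last 0.167
phi 30 err 0.0 q [ 0.3287 -0.042  -0.5133 -0.2378 -0.6052] w [0.3173 0.1083 0.4864] o [ 0.3502 -0.0391  0.454 ] d fore 0.026 off 0.028 last 0.174
phi 30 err 0.0 q [ 0.293  -0.0501 -0.5657 -0.1047 -0.5364] w [0.3089 0.0932 0.4705] o [ 0.3457 -0.0561  0.4565] d fore 0.038 off 0.038 last 0.191
phi 30 err 0.0 q [ 0.2499 -0.0433 -0.6136  0.0542 -0.4781] w [0.3051 0.0779 0.4519] o [ 0.3476 -0.0704  0.459 ] d fore 0.052 off 0.052 last 0.206
phi 30 err 0.0 q [ 0.2494  0.0051 -0.6817  0.0699 -0.3617] w [0.303  0.0772 0.4146] o [ 0.3476 -0.0704  0.423 ] d fore 0.061 off 0.064 last 0.208
phi 30 err 0.0 q [ 0.248   0.0638 -0.7514  0.1038 -0.2337] w [0.2986 0.0757 0.376 ] o [ 0.3476 -0.0704  0.387 ] d fore 0.070 off 0.092 last 0.215
```

>>> carry_out(rows=[-0.27,0.34,-0.32,0,0,0.97,-1,-0.27,0.34,-0.32,0,0,0.97,-1,-0.27,0.34,-0.32,0,0,0.97,-1,-0.27,0.34,-0.32,0,0,0.97,-1,-0.27,0.34,-0.32,0,0,0.97,-1,-0.27,0.34,-0.32,0,0,0.97,-1,-0.27,0.34,-0.32,0,0,0.97,-1,-0.27,0.34,-0.32,0,0,0.97,-1,-0.27,0.34,-0.32,0,0,0.97,-1,-0.27,0.34,-0.32,0,0,0.97,-1])

```text
time_s: 6.28
ee_pos: [0.4414, 0.1183, 0.1093]
ee_rot: [-0.547, 0.947, 0.948]
wrist_force: [-0.1, 0.5, -0.0]
grip_width: 0.0855
```

>>> carry_out(rows=[0,0,0,0,0,0,-1,0,0,0,0,0,0,-1])

```text
time_s: 6.45
ee_pos: [0.442, 0.1175, 0.1095]
ee_rot: [-0.543, 0.95, 0.942]
wrist_force: [-0.0, -0.8, 0.0]
grip_width: 0.0853
```

```bash
python3 shot.py 8 wrist top scene; python3 -c "
from h import *
print(np.array(robot.get_state()['joint_efforts']))"
```

```text
t 6.45 q [ 0.2908  0.0211 -0.4646 -0.5194 -0.7584 -0.4972] p [0.442  0.1175 0.1095] F [-0.0026 -0.8283  0.0301] w 0.0853482952097631
[[ 0.2501 -0.8635  0.4379]
 [ 0.4312  0.5043  0.7482]
 [-0.8669  0.0017  0.4984]]
[ -0.0599 -21.851   21.0971   3.2667   0.7202  -0.0268]
```

View pics/wrist8.png

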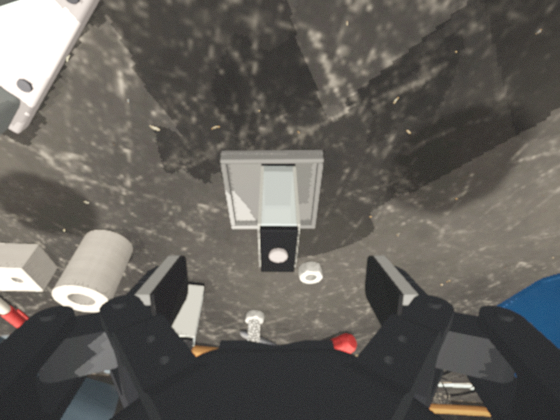

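View pics/top8.png

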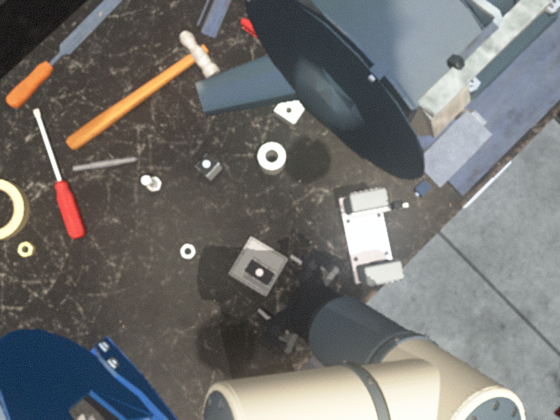

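View pics/scene8.png

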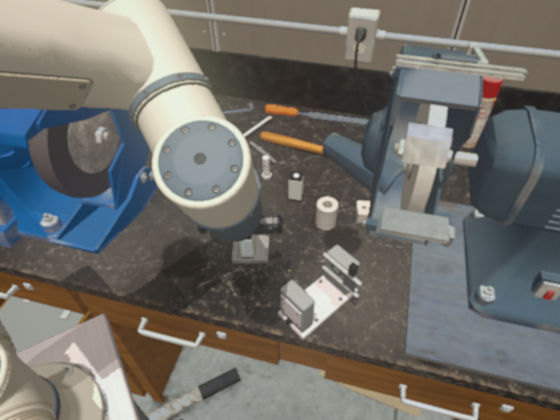

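Run:
```python
from h import *
st=robot.get_state();d=eyes.snapshot('wrist');save(d,'w8c',(215,145,335,285),5)
```

```text
(no output)
```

View pics/w8c.png

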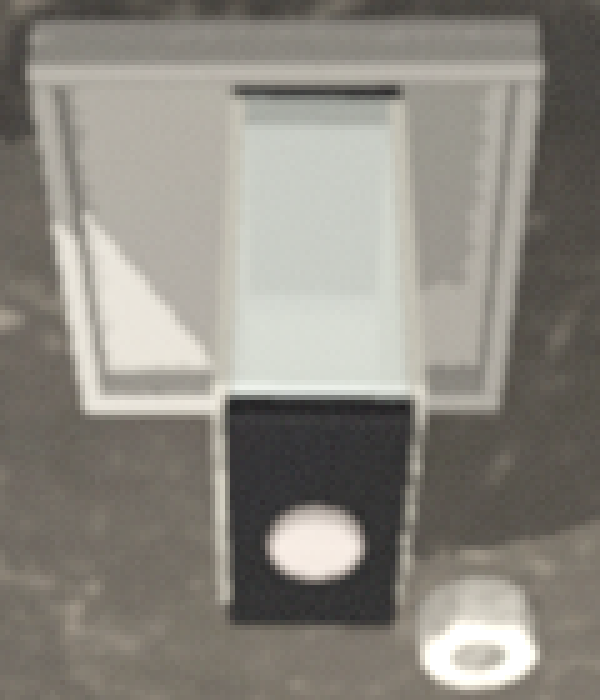

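Run:
```python
from h import *
st=robot.get_state();d=eyes.snapshot('wrist');M=R.from_rotvec(st['ee_rot']).as_matrix();a=np.arctan2(M[1,2],M[0,2])
cx=np.array([np.cos(a),np.sin(a)]);cy=np.array([-np.sin(a),np.cos(a)]);p0=np.array(st['ee_pos'])
c=lambda u,v:(u/5+215,v/5+145)
print('yaw',a)
for n,u,v,z in(('capn-',230,417,.076),('capn+',413,417,.076),('capf-',232,625,.076),('capf+',396,625,.076),('dot',316,544,.077),('foot-',233,90,.009),('foot+',403,90,.009),('mid n-',218,395,.068),('mid n+',424,395,.068),('tray n-',30,72,.012),('tray n+',543,72,.012),('tray f-',82,412,.012),('tray f+',502,412,.012)):
    p=ray(d,c(u,v),z,st);r=p[:2]-p0[:2];print(n,p,'fwd %.4f lat %.4f'%(r@cx,r@cy))
```

```text
yaw 1.0445359340878106
capn- [0.4531 0.1192 0.076 ] fwd 0.0065 lat -0.0089
capn+ [0.4345 0.1299 0.076 ] fwd 0.0065 lat 0.0125
capf- [0.4759 0.1559 0.076 ] fwd 0.0498 lat -0.0102
capf+ [0.4563 0.1673 0.076 ] fwd 0.0498 lat 0.0124
dot [0.456  0.1445 0.077 ] fwd 0.0299 lat 0.0013
foot- [0.4558 0.1198 0.009 ] fwd 0.0085 lat -0.0110
foot+ [0.4337 0.1326 0.009 ] fwd 0.0084 lat 0.0145
mid n- [0.4573 0.1225 0.068 ] fwd 0.0115 lat -0.0109
mid n+ [0.4353 0.1353 0.068 ] fwd 0.0115 lat 0.0145
tray n- [0.4785 0.1004 0.012 ] fwd 0.0031 lat -0.0403
tray n+ [0.4137 0.138  0.012 ] fwd 0.0030 lat 0.0346
tray f- [0.5162 0.1647 0.012 ] fwd 0.0777 lat -0.0407
tray f+ [0.4502 0.203  0.012 ] fwd 0.0776 lat 0.0356
```

>>> carry_out(rows=[0.105,0.2,-0.42,0,0,0,-1,0.105,0.2,-0.42,0,0,0,-1,0.105,0.2,-0.42,0,0,0,-1,0.105,0.2,-0.42,0,0,0,-1,0.105,0.2,-0.42,0,0,0,-1,0,0,0,0,0,0,-1,0,0,0,0,0,0,-1])

```text
time_s: 7.28
ee_pos: [0.4573, 0.1482, 0.0472]
ee_rot: [-0.545, 0.948, 0.945]
wrist_force: [0.3, -0.3, 0.1]
grip_width: 0.0853
```

```bash
python3 shot.py 9 wrist; python3 -c "
from h import *
print(np.array(robot.get_state()['joint_efforts']))"
```

```text
t 7.2833 q [ 0.3398  0.154  -0.49   -0.6091 -0.6029 -0.4133] p [0.4573 0.1482 0.0472] F [ 0.3022 -0.2938  0.1001] w 0.08533534917510342
[[ 0.2497 -0.8653  0.4347]
 [ 0.4323  0.5013  0.7495]
 [-0.8665  0.0008  0.4993]]
[  0.1479 -26.609   18.2788   2.6955   0.607    0.0093]
```

View pics/wrist9.png

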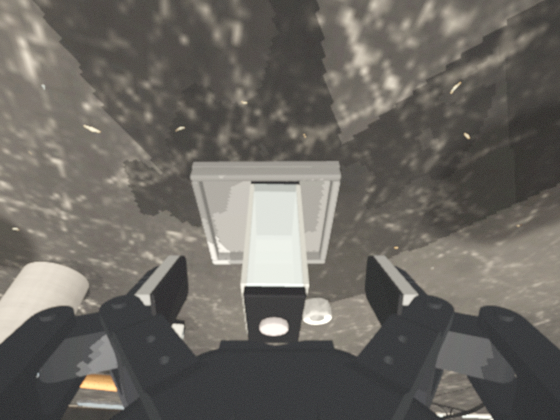

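>>> carry_out(rows=[0,0,0,0,0,0,0.5,0,0,0,0,0,0,0.5,0,0,0,0,0,0,0.5,0,0,0,0,0,0,1,0,0,0,0,0,0,1,0,0,0,0,0,0,1,0,0,0,0,0,0,1,0,0,0,0,0,0,1])

```text
time_s: 8.0
ee_pos: [0.4578, 0.1482, 0.0477]
ee_rot: [-0.546, 0.946, 0.945]
wrist_force: [-1.9, -2.7, 6.2]
grip_width: 0.0254
```

```bash
python3 shot.py 10 wrist
```

```text
t 8.0 q [ 0.3393  0.1533 -0.4896 -0.6097 -0.6026 -0.4121] p [0.4578 0.1482 0.0477] F [-1.9261 -2.6649  6.1715] w 0.025405427413947225
[[ 0.251  -0.8653  0.4339]
 [ 0.4328  0.5012  0.7493]
 [-0.8658 -0.0003  0.5003]]
```

View pics/wrist10.png

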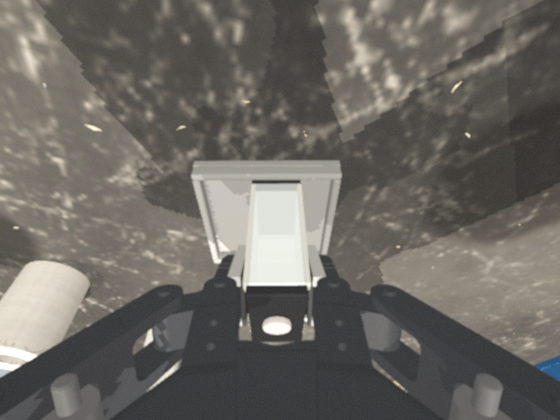

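>>> carry_out(rows=[0,0,0.2,0,0,0,1,0,0,0.3,0,0,0,1,0,0,0.4,0,0,0,1,0,0,0.4,0,0,0,1,0,0,0,0,0,0,1,0,0,0,0,0,0,1,0,0,0,0,0,0,1])

```text
time_s: 8.63
ee_pos: [0.4568, 0.1482, 0.0855]
ee_rot: [-0.545, 0.948, 0.945]
wrist_force: [0.1, -0.0, -2.0]
grip_width: 0.0251
```

```bash
python3 shot.py 11 wrist scene;python3 -c "
from h import *
print(np.array(robot.get_state()['joint_efforts']))
d=eyes.snapshot('scene');save(d,'s11c',(200,190,340,310),4)"
```

```text
t 8.6333 q [ 0.3578  0.086  -0.4661 -0.5355 -0.6727 -0.5181] p [0.4568 0.1482 0.0855] F [ 0.0552 -0.0475 -1.9844] w 0.025066171151135908
[[ 0.2492 -0.8652  0.435 ]
 [ 0.4326  0.5014  0.7493]
 [-0.8665  0.0015  0.4992]]
[  0.0307 -26.2212  20.8891   3.1873   0.8691   0.0046]
```

View pics/wrist11.png

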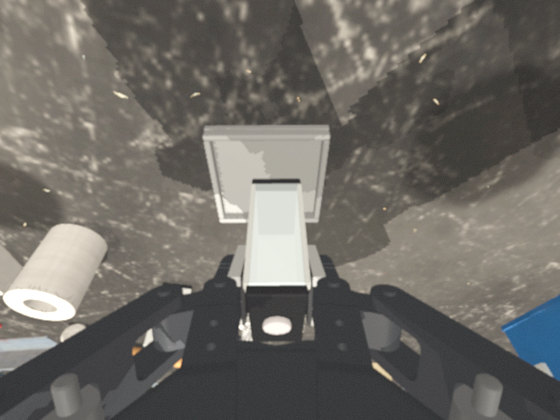

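View pics/s11c.png

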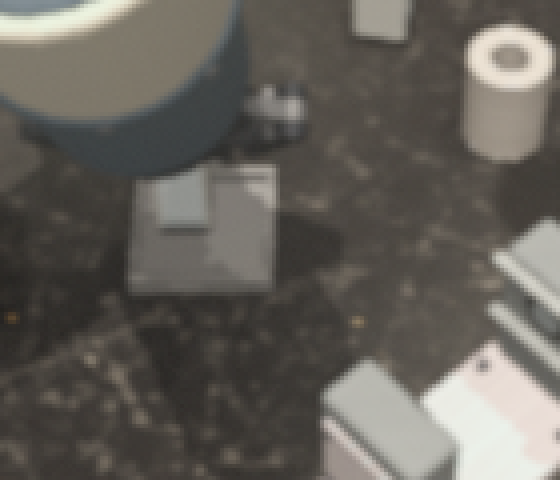

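>>> carry_out(rows=[0.15,-0.3,0.4,0,0,-0.7,1,0.21,-0.49,0.5,0,0,-0.9,1,0.22,-0.53,0.5,0,0,-0.9,1,0.22,-0.53,0.5,0,0,-0.9,1,0.22,-0.53,0.4,0,0,-0.9,1,0.22,-0.5,0.2,0,0,-0.9,1,0,0,0,0,0,0,1,0,0,0,0,0,0,1])

```text
time_s: 9.45
ee_pos: [0.494, 0.062, 0.1605]
ee_rot: [-0.31, 1.017, 0.538]
wrist_force: [-1.2, 0.4, -2.1]
grip_width: 0.0255
```

```bash
python3 shot.py 12 wrist scene;python3 -c "
from h import *
print(np.array(robot.get_state()['joint_efforts']))"
```

```text
t 9.45 q [ 0.341  -0.0583 -0.5059 -0.2158 -0.6259 -1.1754] p [0.494  0.062  0.1605] F [-1.1656  0.4023 -2.0744] w 0.02549160297859724
[[ 0.4132 -0.5593  0.7187]
 [ 0.2797  0.829   0.4843]
 [-0.8666  0.0009  0.499 ]]
[ -0.0797 -20.3401  23.4346   4.6156   1.624   -0.0026]
```

View pics/wrist12.png

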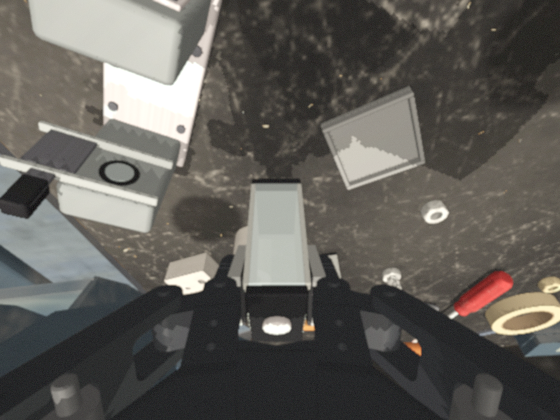

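View pics/scene12.png

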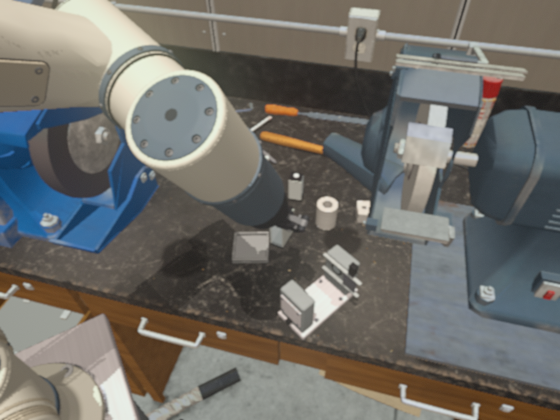

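>>> carry_out(rows=[0.128,-0.46,0,0,0,-0.64,1,0.128,-0.46,0,0,0,-0.64,1,0.128,-0.46,0,0,0,-0.64,1,0.128,-0.46,0,0,0,-0.64,1,0.128,-0.46,0,0,0,-0.64,1,0.128,-0.46,0,0,0,-0.64,1,0.128,-0.46,0,0,0,-0.64,1,0,0,0,0,0,0,1,0,0,0,0,0,0,1])

```text
time_s: 10.3
ee_pos: [0.5211, -0.0346, 0.1602]
ee_rot: [-0.106, 1.046, 0.184]
wrist_force: [0.2, 0.3, -1.0]
grip_width: 0.0254
```

```bash
python3 shot.py 13 wrist scene top
```

```text
t 10.3 q [ 0.25   -0.0454 -0.5973  0.0488 -0.4985 -1.655 ] p [ 0.5211 -0.0346  0.1602] F [ 0.1752  0.3019 -0.9715] w 0.02539603711828926
[[ 0.4878 -0.2012  0.8494]
 [ 0.1005  0.9796  0.1743]
 [-0.8671  0.0003  0.4981]]
```

View pics/wrist13.png

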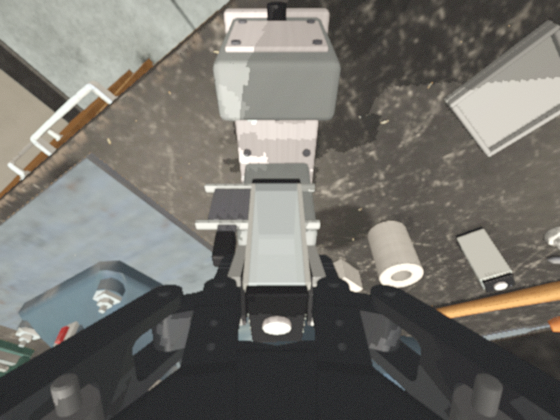

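View pics/scene13.png

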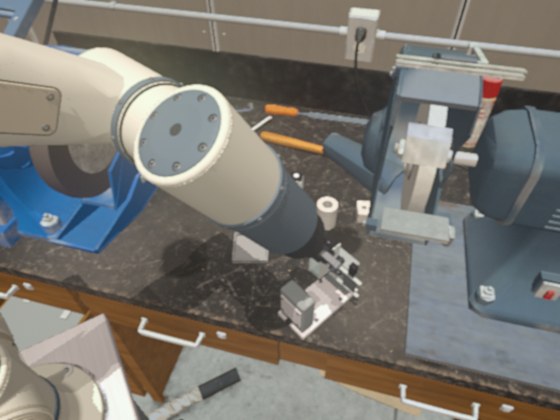

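View pics/top13.png

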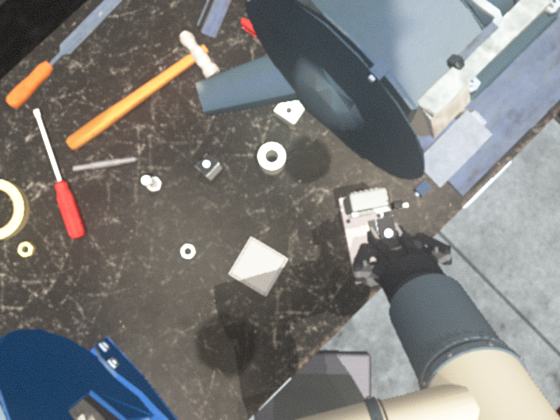

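Run:
```python
from h import *
st=robot.get_state();d=eyes.snapshot('wrist');save(d,'w13c',(205,40,345,260),3.2)
zb=st['ee_pos'][2]-.0437;print(zb)
for n,u,v,z in(('rec in-',222,119,.1),('rec in+',334,119,.1),('foot-',250,181,zb),('foot+',302,181,zb)):
    p=ray(d,(u,v),z,st);r=p[:2]-[.5164,-.0361];print(n,p,'gx %.4f gy %.4f'%(r@[np.cos(.2),np.sin(.2)],r@[-np.sin(.2),np.cos(.2)]))
```

```text
0.11739510103730617
rec in- [ 0.4798 -0.0721  0.1   ] gx -0.0430 gy -0.0280
rec in+ [ 0.4682 -0.0154  0.1   ] gx -0.0431 gy 0.0298
foot- [ 0.5034 -0.0531  0.1174] gx -0.0161 gy -0.0141
foot+ [ 0.4978 -0.0256  0.1174] gx -0.0162 gy 0.0140
```

View pics/w13c.png

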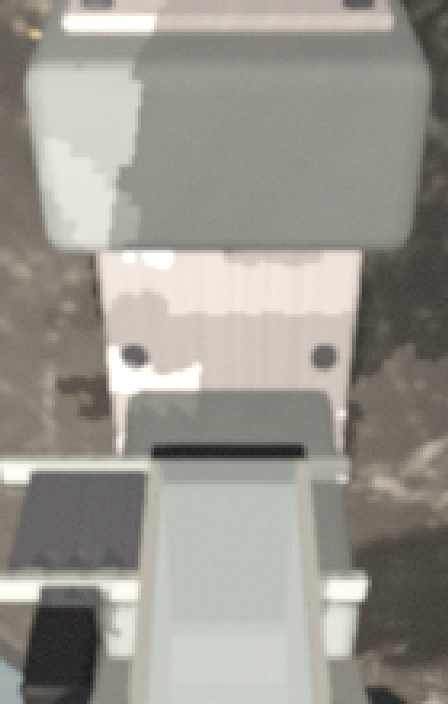

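>>> carry_out(rows=[-0.065,-0.03,-0.3,0,0,0,1,0,0,-0.35,0,0,0,1,0,0,-0.35,0,0,0,1,0,0,-0.3,0,0,0,1,0,0,-0.2,0,0,0,1,0,0,0,0,0,0,1,0,0,0,0,0,0,1])

```text
time_s: 11.08
ee_pos: [0.5197, -0.0355, 0.1163]
ee_rot: [-0.105, 1.044, 0.183]
wrist_force: [0.3, -0.7, -1.0]
grip_width: 0.0255
```

```bash
python3 shot.py 14 wrist;  python3 - <<'E'
from h import *
d=eyes.snapshot('scene');save(d,'s14c',(260,220,400,350),4)
d=eyes.snapshot('top');save(d,'t14c',(320,170,460,310),4)
E
```

```text
t 11.0833 q [ 0.2486  0.0097 -0.6845  0.0675 -0.3545 -1.675 ] p [ 0.5197 -0.0355  0.1163] F [ 0.2603 -0.6508 -1.029 ] w 0.025514187872044607
[[ 0.4896 -0.2002  0.8487]
 [ 0.1001  0.9798  0.1734]
 [-0.8662  0.0001  0.4997]]
```

View pics/wrist14.png

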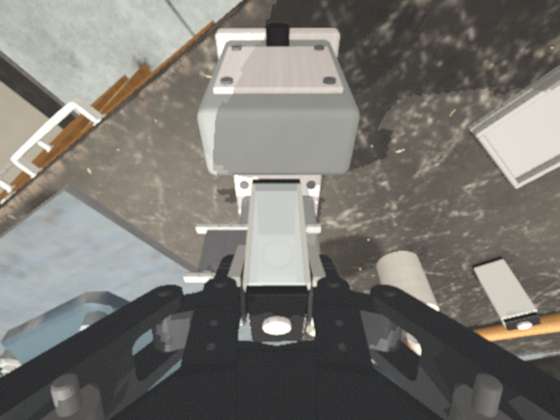

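View pics/s14c.png

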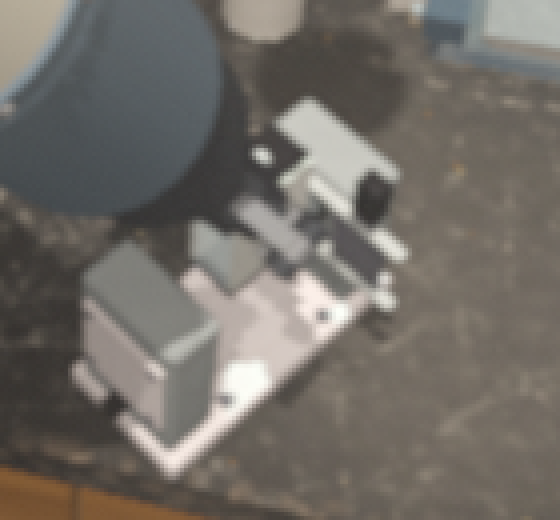

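View pics/t14c.png

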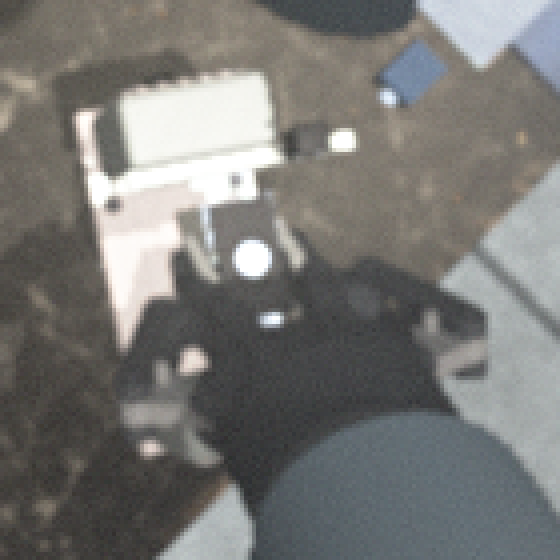

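Run:
```python
from h import *
d=eyes.snapshot('top');st=robot.get_state();z=st['ee_pos'][2]-.0437+.072
f=d['frame'].astype(int).min(2)
m=(f>190).astype(np.uint8);m[:225]=0;m[245:]=0;m[:,:375]=0;m[:,395:]=0
n,l,s,c=cv2.connectedComponentsWithStats(m);print(s,c)
for uv in [(252/4+320,258/4+170),(213/4+320,205/4+170),(275/4+320,197/4+170)]:
    p=ray(d,uv,z);r=p[:2]-[.5154,-.0361];print(p,'gx %.4f gy %.4f'%(r@[np.cos(.2),np.sin(.2)],r@[-np.sin(.2),np.cos(.2)]))
```

```text
[[     0      0    560    420 235132]
 [   391    229      1      1      1]
 [   379    230      9      9     66]
 [   394    234      1      1      1]] [[279.47   209.4929]
 [391.     229.    ]
 [382.8485 234.0606]
 [394.     234.    ]]
[ 0.5179 -0.036   0.1454] gx 0.0025 gy -0.0004
[ 0.5372 -0.0216  0.1454] gx 0.0242 gy 0.0099
[ 0.5405 -0.0444  0.1454] gx 0.0229 gy -0.0131
```

>>> carry_out(rows=[0,0,-0.2,0,0,0,1,0,0,-0.2,0,0,0,1,0,0,-0.2,0,0,0,1,0,0,0,0,0,0,1])

```text
time_s: 11.62
ee_pos: [0.5184, -0.036, 0.0962]
ee_rot: [-0.105, 1.047, 0.182]
wrist_force: [-0.8, -0.0, -2.3]
grip_width: 0.0253
```

```bash
python3 shot.py 15 wrist;  python3 - <<'E'
from h import *
d=eyes.snapshot('scene');save(d,'s15c',(260,220,400,350),4)
E
```

```text
t 11.6167 q [ 0.2478  0.04   -0.7218  0.0806 -0.2902 -1.6894] p [ 0.5184 -0.036   0.0962] F [-0.7756 -0.0262 -2.2995] w 0.025292564872519442
[[ 0.487  -0.1991  0.8504]
 [ 0.0994  0.98    0.1725]
 [-0.8677  0.0006  0.4971]]
```

View pics/wrist15.png

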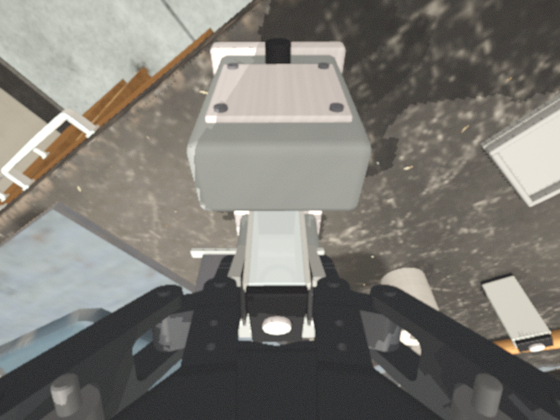

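View pics/s15c.png

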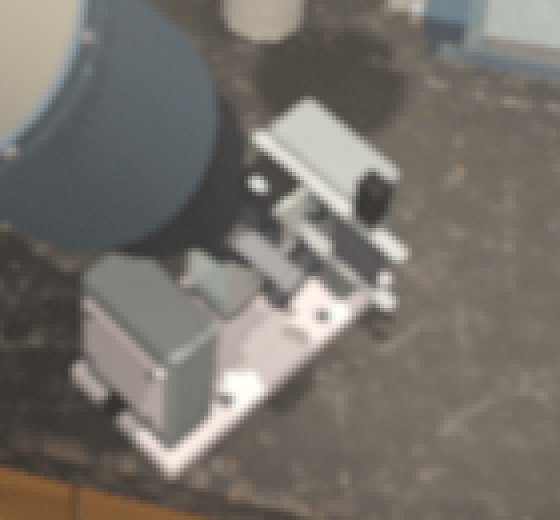

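>>> carry_out(rows=[0.03,0.01,-0.2,0,0,0,1,0,0,-0.2,0,0,0,1,0,0,0,0,0,0,1,0,0,0,0,0,0,1,0,0,0,0,0,0,1])

```text
time_s: 12.13
ee_pos: [0.5206, -0.0353, 0.0862]
ee_rot: [-0.105, 1.044, 0.182]
wrist_force: [0.6, 0.2, -1.1]
grip_width: 0.0252
```

```bash
python3 shot.py 16 wrist;  python3 - <<'E'
from h import *
d=eyes.snapshot('scene');save(d,'s16c',(260,220,400,350),4)
st=robot.get_state();d=eyes.snapshot('top');save(d,'t16c',(320,170,460,310),4);z=st['ee_pos'][2]-.0437+.072
f=d['frame'].astype(int).min(2)
m=(f>190).astype(np.uint8);m[:222]=0;m[248:]=0;m[:,:372]=0;m[:,398:]=0
n,l,s,c=cv2.connectedComponentsWithStats(m)
i=1+np.argmax(s[1:,4]);p=ray(d,c[i],z);r=p[:2]-[.5154,-.0361];print(s[i],c[i],p,'gx %.4f gy %.4f'%(r@[np.cos(.2),np.sin(.2)],r@[-np.sin(.2),np.cos(.2)]))
E
```

```text
t 12.1333 q [ 0.2476  0.0602 -0.7406  0.094  -0.2482 -1.7024] p [ 0.5206 -0.0353  0.0862] F [ 0.6417  0.1663 -1.1075] w 0.025151813541887388
[[ 0.4897 -0.1997  0.8487]
 [ 0.1     0.9799  0.1728]
 [-0.8661  0.0002  0.4998]]
[374 230   9   9  59] [378.4237 234.1356] [ 0.5189 -0.0351  0.1148] gx 0.0037 gy 0.0002
```

View pics/t16c.png

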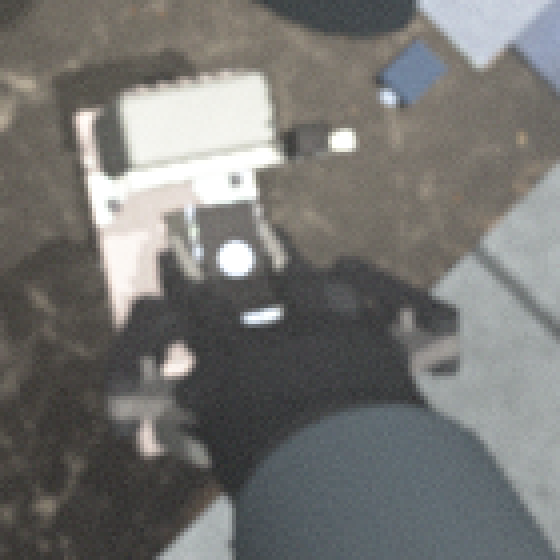

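View pics/wrist16.png

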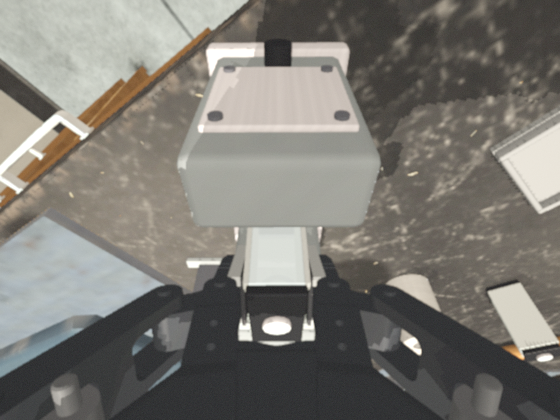

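View pics/s16c.png

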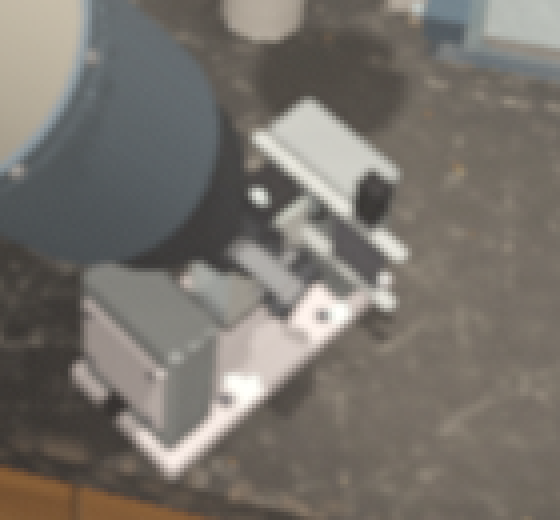

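Run:
```python
from h import *
s=eyes.snapshot('scene');t=eyes.snapshot('top')
a=cv2.cvtColor(s['frame'],cv2.COLOR_RGB2GRAY)
m=(a>170).astype(np.uint8);m[:262]=0;m[276:]=0;m[:,:318]=0;m[:,332:]=0
n,l,st,c=cv2.connectedComponentsWithStats(m);i=1+np.argmax(st[1:,4]);us=c[i];print(us,st[i])
def ln(d,uv): p=ray(d,uv,0);q=ray(d,uv,.3);return p,(q-p)/np.linalg.norm(q-p)
p1,d1=ln(s,us);p2,d2=ln(t,(378.4,234.1))
x=np.linalg.lstsq(np.c_[d1,-d2],p2-p1,rcond=None)[0];print(p1+d1*x[0],p2+d2*x[1])
print(np.array(robot.get_state()['ee_pos']),np.array(robot.get_state()['wrist_force']))
```

```text
[324.3846 268.5385] [323 267   4   4  13]
[ 0.523  -0.0367  0.1191] [ 0.5189 -0.0344  0.1185]
[ 0.5207 -0.0353  0.0865] [ 0.2236  0.3947 -1.3699]
```

>>> carry_out(rows=[-0.05,-0.01,-0.1,0,0,0,1,0,0,0,0,0,0,1,0,0,0,0,0,0,1,0,0,0,0,0,0,1,0,0,0,0,0,0,1,0,0,0,0,0,0,1])

```text
time_s: 12.88
ee_pos: [0.5191, -0.0356, 0.0833]
ee_rot: [-0.105, 1.044, 0.182]
wrist_force: [-0.9, 0.5, -0.9]
grip_width: 0.0252
```

```bash
python3 shot.py 17 wrist top
```

```text
t 12.8833 q [ 0.2475  0.0624 -0.75    0.0986 -0.2364 -1.7072] p [ 0.5191 -0.0356  0.0833] F [-0.9341  0.483  -0.9126] w 0.02523923632336542
[[ 0.4899 -0.1995  0.8486]
 [ 0.1     0.9799  0.1726]
 [-0.866   0.0003  0.5   ]]
```

View pics/top17.png

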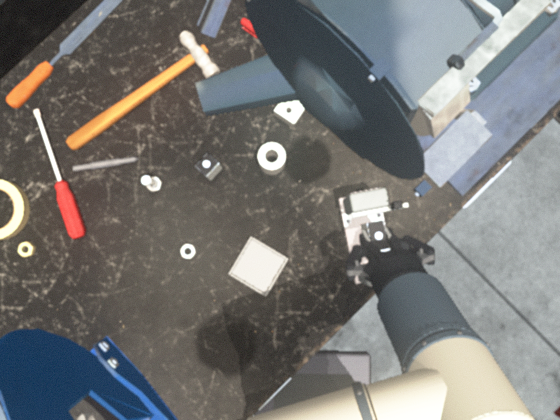

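View pics/wrist17.png

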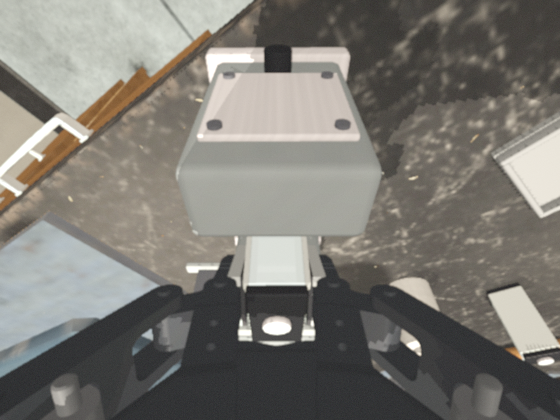

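The top view shows the bushing at (271,157), the nut at (188,252) and the short cell at (206,164), all where they started. The shutter tab is fully out at about (397,205). In the wrist view the cell is centred behind the receiver head, with column 277 as its middle. I'm handing the job in.

```bash
python3 -c "
from station import order
print(order.hand_in())"
```

```text
the job is handed in; nothing more can be done
None
```

The long cell is held upright in the gauge's gap with the shutter open, and the job was handed in at about 13 s of the 54 s allowed. No verdict was reported.

**What I did**
- I pushed the shutter tab with shut fingers, the tool tilted 30°, until it met its stop. The sideways force rose from 2 N to about 30 N there, and the wrist picture then showed the lens clear.
- I took the long cell by its frosted faces (finger opening 25 mm) with the same tilt, to keep the arm away from the eye shield.
- I lifted the cell, turned it into line with the gauge and lowered it into the gap from above.

**Last checks**

| Check | Result | Allowed |
|---|---|---|
| Sideways offset | about 0–1 mm | 6 mm |
| Lengthwise offset | about 0–4 mm, depending on the view | 12 mm |
| Height offset | about −1 mm from the tool reading | 8 mm |
| In-line error (tool yaw against the measured gauge yaw of 0.20) | about 0.001 rad | 0.12 rad |

- The wrist force was about 1 N, roughly the cell's weight, so nothing suggests it touches the gauge.
- The short cell, bushing and nut are at their starting pixels in the top view.

**Disagreements**
- Just before I lowered the cell by the last 3 mm, a two-camera check put its top about 4 mm higher than the tool reading. The two rays missed each other by about 5 mm, so I gave it little weight; I did not repeat it afterwards.
- The wrist camera put the cell about 5 mm further along the beam than the earlier views did. I set the position between the two.

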